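Clip in the fermentation data loggers and start them by feel

ROBOT

A 6-joint arm with a two-finger parallel gripper is mounted at the origin on the work surface. World frame = base frame: x ahead of the robot, y to its left, z up, the work surface at z = 0. Lengths are in mm, angles in rad, forces in N, time in s.
With the tool pointing down it reaches from about 250 to 725 mm from the base axis. Payload 4 kg.
Tool frame: the origin (TCP) lies midway between the tips of the shut fingers; the grasp point (between the pads) lies arm.grip_depth behind it (arm.grip_depth is the distance from the TCP to the grasp point, in mm); z points along the fingers, y is the line along which they close (so a half turn about z gives the same grasp; the last joint's range is limited). The gripper opens to 85 mm and grips with 20 to 120 N. Pads are 22 mm wide; open, the fingers measure 114 mm over their backs; the gripper's body (76 mm by 85 mm) begins 54 mm behind the grasp point. The pads swing forward as they close: fully open they stand 13 mm farther back than shut.
Start: joints at [-1.214, 0.241, 0.005, 1.335, 0, 1.571], TCP at [174.637, -468.51, 231.306] pointing down, gripper open.
Joint ranges: [-2.72, 2.72], [-1.05, 1.87], [-1.09, 1.28], [-1.99, 2.15], [-1.42, 1.44], [-3.14, 3.14]. Speed limits (rad/s): [2.79, 2.79, 3.14, 3.14, 3.14, 3.14].

INTERFACE

Orientations are given as [roll, pitch, yaw] about the fixed x, y, z axes, in that order (R = Rz(yaw) Ry(pitch) Rx(roll)).
In Python, from bench import arm gives the robot as it stands.
- The arm moves only by the tool play_rows, never from a script. Its argument "commands" is a list that holds one entry, the list of rows, each a list of 7 numbers: the turn, a rotation vector about the tool's x, y, z in rad, then the shift along the tool's x, y, z in m, then the finger opening in m, from 0 to 0.0854. A call has 1 to 5 rows; each row shifts and turns the commanded pose from where the row before left it, along the tool's axes as they then stand; what a row does not reach is not made up. A row lasts 1/12 s, in which the tool goes at most 41.7 mm and 7.16 degrees, less where a joint would pass 70% of its speed; a pose out of reach is approached as far as the arm can. A call with a gripper value outside its range is refused whole. The fingers move at their own pace and stop on an object; the grip force is fixed at half the most. Time passes only in rows, so rows that do not move let the fingers close. It gives the time, the measured TCP pose, the force, the opening and the grip force at its end, in the units of the state.
- arm.get_state(): the state, without advancing time (a new reading comes with each control period).
- arm.snapshot(name): name is "side" or "top" or "wrist"; returns (picture, depth): 384x512x3 uint8, red, green, blue; 384x512 float32, mm along the optical axis (not along the pixel's ray), 0 where there is no reading.
- arm.camera_model(name): a dict with "fovy" (degrees; the focal length in pixels is half the picture's height over the tangent of half this angle, whatever the lens; pixels are square), "cx", "cy" (the principal point, pixels), "R" (3x3) and "t" (3): a world point X has camera coordinates R X + t. Camera axes: x right, y down, z forward; pixel columns grow to the right and rows downward; lengths in mm; the calibration is good to about 2 mm. A picture is of the moment at which its call begins: read the wrist's pose just before it. camera_model takes no time and is no camera call; for the wrist camera it gives the pose at the moment of the call.
- arm.hand_in(): hands the job in; it is judged then, once.
The state is a dict: "time_s": time; "joint_pos": joint angles; "qd": joint speeds; "joint_efforts": joint torques, N m; "tcp_pos": TCP position; "ee_rot": TCP orientation; "contact_force": force on the tool from outside, world axes, zero at the start; "wrist_torque": the same for the moment, N m; "gripper_width": finger opening in mm; "finger_force": force on a finger pad.
Only numpy, scipy, OpenCV 4.12 (cv2) and the standard library are available. Lean on these libraries where they do the work, as an engineer would, in place of code of your own. Each camera call takes 0.05 s, during which the arm holds its last target. There are 200 camera calls.

TASK

Snap every data logger on the bench into a clip bay of the dock, pushed right down flat so that the sprung jaws close over both its ends. When all are clipped in, start each one with the stylus: slide the tip along the black window until it drops into the hidden hole, and push the start button fully in. Finish with all the loggers still clipped in and the stylus standing back in its wooden stand, and leave the glassware where it stands.

Things in the scene. Friction and masses are not known exactly. Their poses are not given: they have to be found in the camera images.
- logger_a: loose data logger, yellow end caps, white, 100 (x) x 40 (y) x 24 (z) mm, 120 g, origin at the centre of its underside; may be absent. Top flat; its middle is a black window, 42 (x) x 40 mm. In it, black on black, is the hole of the start button, 9 (x) x 10 (y) mm, at y = 0 and any x from -14 to +14 mm, different each time: to be felt for.
- start_a (a joint): start button of logger_a, m: 0 = not pressed, its head 3 mm below the logger's top; 0.006 = fully in, its head 9 mm below the top. It yields at about 3 N and stays where it is left.
- logger_b: loose data logger, red end caps, white, 100 (x) x 40 (y) x 24 (z) mm, 120 g, origin at the centre of its underside; may be absent. Top flat; its middle is a black window, 42 (x) x 40 mm. In it, black on black, is the hole of the start button, 9 (x) x 10 (y) mm, at y = 0 and any x from -14 to +14 mm, different each time: to be felt for.
- start_b (a joint): start button of logger_b, m: 0 = not pressed, its head 3 mm below the logger's top; 0.006 = fully in, its head 9 mm below the top. It yields at about 3 N and stays where it is left.
- logger_c: loose data logger, blue end caps, white, 100 (x) x 40 (y) x 24 (z) mm, 120 g, origin at the centre of its underside; may be absent. Top flat; its middle is a black window, 42 (x) x 40 mm. In it, black on black, is the hole of the start button, 9 (x) x 10 (y) mm, at y = 0 and any x from -14 to +14 mm, different each time: to be felt for.
- start_c (a joint): start button of logger_c, m: 0 = not pressed, its head 3 mm below the logger's top; 0.006 = fully in, its head 9 mm below the top. It yields at about 3 N and stays where it is left.
- logger_d: loose data logger, green end caps, white, 100 (x) x 40 (y) x 24 (z) mm, 120 g, origin at the centre of its underside; may be absent. Top flat; its middle is a black window, 42 (x) x 40 mm. In it, black on black, is the hole of the start button, 9 (x) x 10 (y) mm, at y = 0 and any x from -14 to +14 mm, different each time: to be felt for.
- start_d (a joint): start button of logger_d, m: 0 = not pressed, its head 3 mm below the logger's top; 0.006 = fully in, its head 9 mm below the top. It yields at about 3 N and stays where it is left.
- dock: fixed aluminium plate 150 (x) x 315 (y) x 10 mm, origin at the centre of its underside, with 4 clip bays 75 mm apart along y. A logger lies in a bay along the dock's x, either way round. Each bay's ends have low fixed stops, 8 mm high, 51.5 mm from its centre, and a sprung steel jaw, 24 mm wide (see bays). No side walls.
- bay_0 (a point): centre of bay 0 on the dock's plate, dock's axes; a seated logger's origin is here. Jaws slide outward along x, up to 12 mm, 3 to 6 N each; lips 26 to 29 mm above the plate, 46 mm from the centre, flares above open to 52 mm at 43 mm height. A level logger pushed down (10 to 25 N) snaps under them; an end left up can be pushed down with closed fingertips.
- bay_1 (a point): centre of bay 1 on the dock's plate, dock's axes; a seated logger's origin is here. Jaws slide outward along x, up to 12 mm, 3 to 6 N each; lips 26 to 29 mm above the plate, 46 mm from the centre, flares above open to 52 mm at 43 mm height. A level logger pushed down (10 to 25 N) snaps under them; an end left up can be pushed down with closed fingertips.
- bay_2 (a point): centre of bay 2 on the dock's plate, dock's axes; a seated logger's origin is here. Jaws slide outward along x, up to 12 mm, 3 to 6 N each; lips 26 to 29 mm above the plate, 46 mm from the centre, flares above open to 52 mm at 43 mm height. A level logger pushed down (10 to 25 N) snaps under them; an end left up can be pushed down with closed fingertips.
- bay_3 (a point): centre of bay 3 on the dock's plate, dock's axes; a seated logger's origin is here. Jaws slide outward along x, up to 12 mm, 3 to 6 N each; lips 26 to 29 mm above the plate, 46 mm from the centre, flares above open to 52 mm at 43 mm height. A level logger pushed down (10 to 25 N) snaps under them; an end left up can be pushed down with closed fingertips.
- stylus: loose stylus, 50 g, upright in its stand at the start: a steel rod 5 mm thick and 50 mm long with a round tip, below an orange handle 18 x 18 mm square from 50 to 110 mm above the tip (faces along its x and y). Origin at the tip, z up along the handle.
- stand: fixed wooden block 60 x 60 x 56 mm with an upright 13 mm hole right through its centre; origin at the centre of its underside. The stylus stands in it with the handle's shoulder on the block's top, its tip 6 mm above the bench.
- flask: loose conical glass flask, 84 mm across the foot, 120 mm tall, origin under its centre; not to be disturbed
- jar: loose amber jar with yellow cap, 44 mm across, 60 mm tall, origin under its centre; not to be disturbed
- reagent: loose glass reagent bottle with blue cap, 60 mm across, 110 mm tall, origin under its centre; not to be disturbed

How it is judged (in metres and radians):
On the way, in this order (a step that is already met when the one before it is completed fails the run):
1. every logger is snapped down flat in a bay with both jaws closed over it (((x of logger_a in the frame of bay_0 between -0.005 and 0.005 m and y of logger_a in the frame of bay_0 between -0.01 and 0.01 m and z of logger_a in the frame of bay_0 between -0.004 and 0.0014 m and angle between the x axis of logger_a and the x axis of bay_0, either way round below 0.12 rad) or (x of logger_a in the frame of bay_1 between -0.005 and 0.005 m and y of logger_a in the frame of bay_1 between -0.01 and 0.01 m and z of logger_a in the frame of bay_1 between -0.004 and 0.0014 m and angle between the x axis of logger_a and the x axis of bay_1, either way round below 0.12 rad) or (x of logger_a in the frame of bay_2 between -0.005 and 0.005 m and y of logger_a in the frame of bay_2 between -0.01 and 0.01 m and z of logger_a in the frame of bay_2 between -0.004 and 0.0014 m and angle between the x axis of logger_a and the x axis of bay_2, either way round below 0.12 rad) or (x of logger_a in the frame of bay_3 between -0.005 and 0.005 m and y of logger_a in the frame of bay_3 between -0.01 and 0.01 m and z of logger_a in the frame of bay_3 between -0.004 and 0.0014 m and angle between the x axis of logger_a and the x axis of bay_3, either way round below 0.12 rad)) and angle between each of logger_a, logger_b, logger_c, logger_d's own z axis and vertical below 0.02 rad and ((x of logger_b in the frame of bay_0 between -0.005 and 0.005 m and y of logger_b in the frame of bay_0 between -0.01 and 0.01 m and z of logger_b in the frame of bay_0 between -0.004 and 0.0014 m and angle between the x axis of logger_b and the x axis of bay_0, either way round below 0.12 rad) or (x of logger_b in the frame of bay_1 between -0.005 and 0.005 m and y of logger_b in the frame of bay_1 between -0.01 and 0.01 m and z of logger_b in the frame of bay_1 between -0.004 and 0.0014 m and angle between the x axis of logger_b and the x axis of bay_1, either way round below 0.12 rad) or (x of logger_b in the frame of bay_2 between -0.005 and 0.005 m and y of logger_b in the frame of bay_2 between -0.01 and 0.01 m and z of logger_b in the frame of bay_2 between -0.004 and 0.0014 m and angle between the x axis of logger_b and the x axis of bay_2, either way round below 0.12 rad) or (x of logger_b in the frame of bay_3 between -0.005 and 0.005 m and y of logger_b in the frame of bay_3 between -0.01 and 0.01 m and z of logger_b in the frame of bay_3 between -0.004 and 0.0014 m and angle between the x axis of logger_b and the x axis of bay_3, either way round below 0.12 rad)) and ((x of logger_c in the frame of bay_0 between -0.005 and 0.005 m and y of logger_c in the frame of bay_0 between -0.01 and 0.01 m and z of logger_c in the frame of bay_0 between -0.004 and 0.0014 m and angle between the x axis of logger_c and the x axis of bay_0, either way round below 0.12 rad) or (x of logger_c in the frame of bay_1 between -0.005 and 0.005 m and y of logger_c in the frame of bay_1 between -0.01 and 0.01 m and z of logger_c in the frame of bay_1 between -0.004 and 0.0014 m and angle between the x axis of logger_c and the x axis of bay_1, either way round below 0.12 rad) or (x of logger_c in the frame of bay_2 between -0.005 and 0.005 m and y of logger_c in the frame of bay_2 between -0.01 and 0.01 m and z of logger_c in the frame of bay_2 between -0.004 and 0.0014 m and angle between the x axis of logger_c and the x axis of bay_2, either way round below 0.12 rad) or (x of logger_c in the frame of bay_3 between -0.005 and 0.005 m and y of logger_c in the frame of bay_3 between -0.01 and 0.01 m and z of logger_c in the frame of bay_3 between -0.004 and 0.0014 m and angle between the x axis of logger_c and the x axis of bay_3, either way round below 0.12 rad)) and ((x of logger_d in the frame of bay_0 between -0.005 and 0.005 m and y of logger_d in the frame of bay_0 between -0.01 and 0.01 m and z of logger_d in the frame of bay_0 between -0.004 and 0.0014 m and angle between the x axis of logger_d and the x axis of bay_0, either way round below 0.12 rad) or (x of logger_d in the frame of bay_1 between -0.005 and 0.005 m and y of logger_d in the frame of bay_1 between -0.01 and 0.01 m and z of logger_d in the frame of bay_1 between -0.004 and 0.0014 m and angle between the x axis of logger_d and the x axis of bay_1, either way round below 0.12 rad) or (x of logger_d in the frame of bay_2 between -0.005 and 0.005 m and y of logger_d in the frame of bay_2 between -0.01 and 0.01 m and z of logger_d in the frame of bay_2 between -0.004 and 0.0014 m and angle between the x axis of logger_d and the x axis of bay_2, either way round below 0.12 rad) or (x of logger_d in the frame of bay_3 between -0.005 and 0.005 m and y of logger_d in the frame of bay_3 between -0.01 and 0.01 m and z of logger_d in the frame of bay_3 between -0.004 and 0.0014 m and angle between the x axis of logger_d and the x axis of bay_3, either way round below 0.12 rad))), for 0.2 s.
2. the start button of every logger is pressed in while they are all clipped in (all of step 1 and value of joint each of start_a, start_b, start_c, start_d above 0.0045 m), for 0.2 s.
At the end, for the whole second after the job is handed in: Each logger present: within 5 mm along and 10 mm across of a bay's centre, down to 1.4 mm, turned under 0.12 and tilted under 0.02 rad (so both lips are over it); each button in over 4.5 mm; stylus still, upright (0.12 rad) in the stand, within 7 mm of its axis, tip under 10 mm above the bench (all of step 2 and horizontal distance between stylus and stand below 0.007 m and z of stylus in the frame of stand below 0.01 m and angle between stylus's own z axis and vertical below 0.12 rad and linear speed of stylus below 0.02 m/s); the robot touches nothing.
It fails at once if the flask, jar or reagent bottle is moved more than 40 mm or tipped over (distance of any of flask, jar, reagent from where it was at the start of the episode above 0.04 m or angle between any of flask, jar, reagent's own z axis and vertical above 0.5 rad).
Of logger_a, logger_b, logger_c, logger_d only 3 to 4 are there at a start; the rules pass over those that are not, and their reading is None.
At some moment in a run one of logger_a, logger_b, logger_c, logger_d may be knocked a few centimetres aside while the robot is not near it.
It also fails if it takes over 210 s, if anything falls off the work surface, if the arm or the gripper's body presses on something with over 40 N, if the wrist force passes 120 N, or if a joint passes its speed limit or range.

## Working session

There is one attempt and no reset: what is moved stays moved. The work goes in short steps, Python scripts to look and compute and a tool call to move; the robot and the scene stay as the last step left them, time stands still between calls to the robot, and variables do not carry over. Pictures are saved under pics/ and viewed, at most 14 in all, crops included, and the job is handed in when it is done.

Besides the shell and the picture viewer there is one more tool, called after "Call:" as name(argument=value, ...) on one line, values as JSON. play_rows: Moves the arm, as the interface text tells. Its arguments: {"type":"object","properties":{"commands":{"type":"array"}},"required":["commands"]}

```bash
ls; mkdir -p pics; cat > h.py <<'E'
from bench import arm
import numpy as np, cv2
from scipy.spatial.transform import Rotation as Ro
def cam(n):
    m=arm.camera_model(n); f=192/np.tan(np.radians(m["fovy"])/2)
    return f,m["cx"],m["cy"],np.array(m["R"]),np.array(m["t"])
def ray(n,uv,z,m=None):
    f,cx,cy,R,t=m or cam(n); uv=np.atleast_2d(np.array(uv,float))
    d=np.c_[(uv[:,0]-cx)/f,(uv[:,1]-cy)/f,np.ones(len(uv))]@R; c=-R.T@t
    return c+d*((z-c[2])/d[:,2])[:,None]
def cloud(n,dep,m=None):
    f,cx,cy,R,t=m or cam(n); v,u=np.mgrid[:384,:512]
    P=np.stack([(u-cx)/f*dep,(v-cy)/f*dep,dep],-1)
    return (P-t)@R
def snap(n,fn=None):
    m=cam(n); p,d=arm.snapshot(n)
    if fn: cv2.imwrite("pics/"+fn,p[:,:,::-1])
    return p,d,m
E
python3 - <<'E'
from h import *
s=arm.get_state(); print(s, arm.grip_depth)
p,d,m=snap("top"); p2,_,m2=snap("side"); 
np.savez("a.npz",p=p,d=d,p2=p2)
for n in("top","side"): print(arm.camera_model(n))
cv2.imwrite("pics/t0.png",cv2.resize(p[:,:,::-1],(800,600))); cv2.imwrite("pics/s0.png",cv2.resize(p2[:,:,::-1],(800,600)))
E
```

```text
pics
{'time_s': 0.0, 'joint_pos': array([-1.21398580e+00,  2.41431392e-01,  3.74342536e-03,  1.33516445e+00,
       -8.69664034e-06,  1.57076077e+00]), 'qd': array([-0.00151169, -0.00025748, -0.00031192, -0.00123405, -0.00040563,
        0.00061242]), 'joint_efforts': array([ 1.64979581e-03, -3.72319150e+01,  2.52407759e+01,  1.68897497e-02,
        3.41036393e-04, -9.74884301e-06]), 'tcp_pos': array([ 174.42857877, -467.93824184,  230.41105723]), 'ee_rot': array([-3.13953656e+00,  8.62351634e-06,  3.56846098e-01]), 'contact_force': array([-0.50906385,  1.05388845,  0.04513191]), 'wrist_torque': array([-0.02254885,  0.01387882, -0.0282504 ]), 'finger_force': 0.0, 'gripper_width': 85.41180189950073} 18.700000000000003
{'fovy': 57.99391031600848, 'cx': 249.6047368456246, 'cy': 189.9176288478912, 'R': array([[ 0.01944085, -0.99974992, -0.01105263],
       [-0.98416058, -0.01718704, -0.17644423],
       [ 0.17621015,  0.01430779, -0.98424858]]), 't': array([ 51.87965866, 586.64192729, 877.61154051])}
{'fovy': 44.72748743099127, 'cx': 254.20623172767296, 'cy': 190.39831101320254, 'R': array([[-0.94302534, -0.33271912,  0.00109101],
       [-0.16091661,  0.45321077, -0.87675871],
       [ 0.29121993, -0.82698125, -0.48092928]]), 't': array([ 563.40844399,  103.58875499, 1060.10616667])}
```

View pics/t0.png

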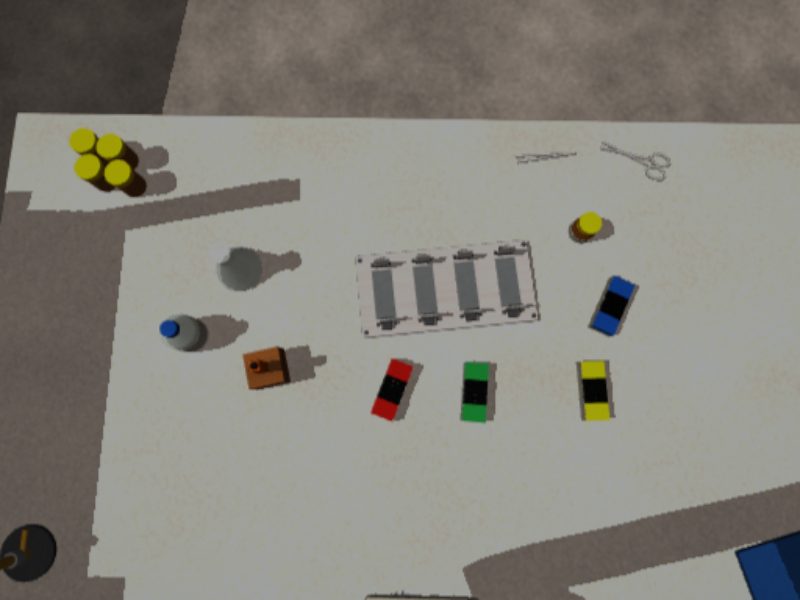

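View pics/s0.png

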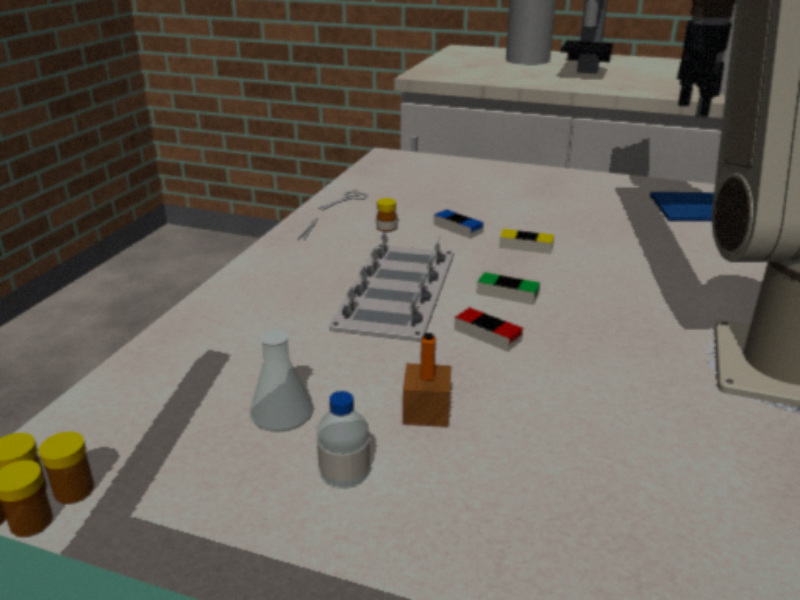

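```bash
cat >> h.py <<'E'
RNG={'b':((105,150,60),(130,255,255)),'y':((24,150,90),(34,255,255)),'g':((50,130,50),(80,255,255)),'r':((0,190,90),(5,255,255))}
def loggers(n,p,m,amin=60,z=24.):
    """cap colours -> logger centre x,y,yaw(long axis) on plane z"""
    hsv=cv2.cvtColor(p,cv2.COLOR_RGB2HSV); out={}
    for k,(lo,hi) in RNG.items():
        M=cv2.inRange(hsv,lo,hi)
        if k=='r': M|=cv2.inRange(hsv,(174,190,90),(180,255,255))
        c,_=cv2.findContours(M,cv2.RETR_EXTERNAL,cv2.CHAIN_APPROX_NONE)
        L=[]
        for q in c:
            if cv2.contourArea(q)<amin: continue
            W=ray(n,q[:,0],z,m)[:,:2].astype(np.float32); (x,y),(w,h),a=cv2.minAreaRect(W)
            L.append((x,y,w,h,np.array([x,y])))
        for i in range(len(L)):
            for j in range(i):
                d=L[i][4]-L[j][4]; D=np.hypot(*d)
                if 60<D<80: out[k]=(*((L[i][4]+L[j][4])/2).round(1),round(float((np.arctan2(d[1],d[0])+np.pi/2)%np.pi-np.pi/2),3),round(float(D),1))
    return out
E
python3 - <<'E'
from h import *
a=np.load("a.npz"); p,d=a['p'],a['d']; m=cam("top")
print(loggers("top",p,m,20)); print(loggers("side",a['p2'],cam("side"),20))
X=cloud("top",d)
# depth-based check
for (u,v) in [(392,389),(475,391),(595,390),(613,305)]:
    print(X[int(v*.64),int(u*.64)].round(1))
M=((X[...,2]>6)&(X[...,2]<60)&(X[...,0]>250)).astype(np.uint8)
c,_=cv2.findContours(M,cv2.RETR_EXTERNAL,cv2.CHAIN_APPROX_NONE)
for q in c:
    if cv2.contourArea(q)<80: continue
    u=q[:,0]; P=X[u[:,1],u[:,0]]; print(u.mean(0),np.median(P[:,2]),cv2.minAreaRect(P[:,:2].astype(np.float32)))
# dock plate corners by ray
hs=[(357,256),(527,241),(539,318),(364,337)]
print(ray("top",np.array(hs)*.64,10))
S=(X[...,2]>50)&(X[...,2]<62); q=X[S]; 
l=(q[:,0]<460)&(q[:,1]>150);print(len(q[l]),cv2.minAreaRect(q[l][:,:2].astype(np.float32)))
E
```

```text
{'b': (np.float64(583.5), np.float64(-329.7), -0.441, 70.7), 'y': (np.float64(435.2), np.float64(-289.5), 0.049, 71.2), 'g': (np.float64(428.5), np.float64(-85.1), -0.065, 69.0), 'r': (np.float64(429.7), np.float64(57.3), -0.352, 69.5)}
{'b': (np.float64(582.8), np.float64(-332.9), -0.484, 75.7), 'y': (np.float64(434.7), np.float64(-294.9), 0.069, 69.5), 'g': (np.float64(427.9), np.float64(-90.0), -0.082, 70.2), 'r': (np.float64(429.7), np.float64(53.8), -0.35, 70.3)}
[432.1  59.   24.3]
[429.7 -85.8  24.3]
[ 436.3 -289.6   21.7]
[ 583.4 -328.6   23.7]
[379.36792453 249.5       ] 22.122939143064215 ((435.6133117675781, -289.39459228515625), (99.25532531738281, 41.996849060058594), 2.6460747718811035)
[303.41346154 250.05769231] 23.34003201748375 ((429.4057922363281, -85.18669891357422), (41.05332946777344, 99.93922424316406), 86.45263671875)
[250.27659574 248.5       ] 24.302955156734917 ((430.9458923339844, 57.90012741088867), (40.2576904296875, 100.3207015991211), 69.68645477294922)
[169.70212766 234.91489362] 50.092860976412254 ((462.50323486328125, 274.05670166015625), (60.212677
[... 636 characters left out ...]
4.26315789] 49.47623718425245 ((722.5037231445312, -281.1474914550781), (41.354976654052734, 40.62154769897461), 5.009278774261475)
[ 64.5375 109.1125] 47.72563541511301 ((815.5326538085938, 587.3965454101562), (49.22884750366211, 65.1430892944336), 86.80850982666016)
[ 83.32954545 109.22727273] 31.762515826926332 ((821.0682373046875, 544.9954223632812), (33.86198043823242, 88.39909362792969), 89.25411224365234)
[[ 667.61783488  124.97882439   10.        ]
 [ 700.97757545 -184.86433994   10.        ]
 [ 559.39007445 -202.60184304   10.        ]
 [ 519.79312557  108.07087406   10.        ]]
280 ((311.806884765625, 461.0106506347656), (51.702083587646484, 527.740478515625), 35.828224182128906)
```

```bash
cat >> h.py <<'E'
def mv(x,y,z,yaw,s=None):
    s=s or arm.get_state(); R=Ro.from_euler('xyz',s['ee_rot']); p=np.array(s['tcp_pos'])
    Rt=Ro.from_euler('xyz',[np.pi,0,yaw]); dv=(R.inv()*Rt).as_rotvec()
    d=Rt.inv().apply(np.array([x,y,z])-p)/1000
    print("turn",dv.round(4),"nrows>=",int(np.ceil(np.linalg.norm(dv)/.124)),"| shift(new tool axes) m",d.round(4),"rows>=",round(np.linalg.norm(d)/.0415,2))
def st():
    s=arm.get_state(); print(round(s['time_s'],2),s['tcp_pos'].round(1),s['ee_rot'].round(4),'F',s['contact_force'].round(1),'w',round(s['gripper_width'],1),'ff',round(s['finger_force'],1))
E
python3 - <<'E'
from h import *
mv(585,-330,200,-.436)
E
```

```text
turn [-1.800e-03  7.000e-04  7.928e-01] nrows>= 7 | shift(new tool axes) m [ 0.3139 -0.2985  0.0305] rows>= 10.46
```

Call:
play_rows(commands=[[[0, 0, 0.113, 0, 0, 0, 0.085], [0, 0, 0.113, 0, 0, 0, 0.085], [0, 0, 0.113, 0, 0, 0, 0.085], [0, 0, 0.113, 0, 0, 0, 0.085], [0, 0, 0.113, 0, 0, 0, 0.085]]])

```text
time_s: 0.52
tcp_pos: [174.5, -468.1, 230.8]
ee_rot: [-3.141, 0.001, -0.214]
contact_force: [0.8, -0.3, 0.3]
gripper_width: 85.0
finger_force: 0.0
```

Call:
play_rows(commands=[[[0, 0, 0.113, 0, 0, 0, 0.085], [0, 0, 0.113, 0, 0, 0, 0.085], [0, 0, 0, 0.0262, -0.0249, 0.0025, 0.085], [0, 0, 0, 0.0262, -0.0249, 0.0025, 0.085], [0, 0, 0, 0.0262, -0.0249, 0.0025, 0.085]]])

```text
time_s: 0.93
tcp_pos: [277.8, -433.4, 223.4]
ee_rot: [-3.141, 0.0, -0.437]
contact_force: [-0.5, -0.1, -0.3]
gripper_width: 84.6
finger_force: 0.0
```

Call:
play_rows(commands=[[[0, 0, 0, 0.0262, -0.0249, 0.0025, 0.085], [0, 0, 0, 0.0262, -0.0249, 0.0025, 0.085], [0, 0, 0, 0.0262, -0.0249, 0.0025, 0.085], [0, 0, 0, 0.0262, -0.0249, 0.0025, 0.085], [0, 0, 0, 0.0262, -0.0249, 0.0025, 0.085]]])

```text
time_s: 1.35
tcp_pos: [449.9, -374.9, 210.6]
ee_rot: [-3.141, 0.001, -0.434]
contact_force: [-0.1, -1.6, -0.5]
gripper_width: 84.9
finger_force: 0.0
```

Call:
play_rows(commands=[[[0, 0, 0, 0.0262, -0.0249, 0.0025, 0.085], [0, 0, 0, 0.0262, -0.0249, 0.0025, 0.085], [0, 0, 0, 0.0262, -0.0249, 0.0025, 0.085], [0, 0, 0, 0.0262, -0.0249, 0.0025, 0.085], [0, 0, 0, 0, 0, 0, 0.085]]])

```text
time_s: 1.77
tcp_pos: [590.6, -325.8, 197.6]
ee_rot: [-3.139, 0.002, -0.428]
contact_force: [-0.5, 0.6, 0.2]
gripper_width: 85.0
finger_force: 0.0
```

```bash
python3 - <<'E'
from h import *
st(); p,d,m=snap("wrist","w1.png"); print(loggers("wrist",p,m,200))
f,cx,cy,R,t=m; s=arm.get_state(); T=Ro.from_euler('xyz',s['ee_rot']).as_matrix()
print("cam in tool",T.T@(-R.T@t-s['tcp_pos']),"\n",R@T, f,cx,cy)
X=cloud("wrist",d,m); print(np.percentile(X[...,2][d>0],[5,50,95]))
mv(585,-330,200,-.436)
E
```

```text
1.77 [ 590.6 -325.8  197.6] [-3.1391e+00  1.9000e-03 -4.2780e-01] F [-0.5  0.6  0.2] w 85.0 ff 0.0
{'b': (np.float64(585.8), np.float64(-330.5), -0.439, 70.6)}
cam in tool [  86.1400863    -3.11892645 -143.03168985] 
 [[ 9.73329995e-04  9.99999058e-01  9.68222204e-04]
 [-9.45135066e-01  1.23622587e-03 -3.26677484e-01]
 [-3.26678373e-01 -5.97135763e-04  9.45135379e-01]] 275.92515318842305 255.2732191253638 189.1702343579508
[-9.85509830e-02  1.47344480e+00  2.81421727e+02]
turn [-0.0007  0.0034  0.0065] nrows>= 1 | shift(new tool axes) m [-0.0014  0.0037 -0.0018] rows>= 0.11
```

View pics/w1.png

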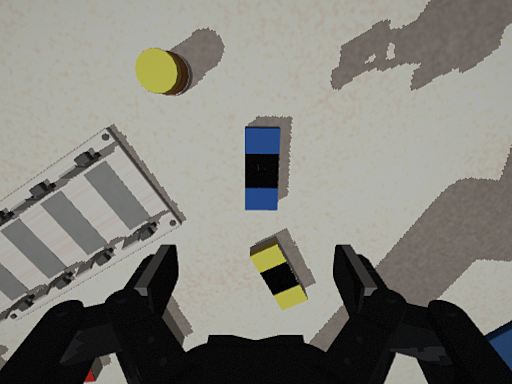

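```bash
python3 - <<'E'
from h import *
st(); mv(585.7,-330.3,60,-.438)
E
```

```text
1.82 [ 587.9 -327.2  198.2] [-3.1409  0.0034 -0.4295] F [-0.8  0.6 -0.3] w 84.8 ff 0.0
turn [-0.0007  0.0035  0.0085] nrows>= 1 | shift(new tool axes) m [-0.0006  0.0037  0.1382] rows>= 3.33
```

Call:
play_rows(commands=[[[0, 0.003, 0.008, 0, 0.003, 0.034, 0.07], [0, 0, 0, 0, 0, 0.034, 0.07], [0, 0, 0, 0, 0, 0.034, 0.07], [0, 0, 0, 0, 0, 0.034, 0.07], [0, 0, 0, 0, 0, 0, 0.07]]])

```text
time_s: 2.23
tcp_pos: [578.0, -330.2, 56.9]
ee_rot: [-3.141, 0.013, -0.443]
contact_force: [-2.1, 2.0, -1.1]
gripper_width: 69.8
finger_force: 0.0
```

Call:
play_rows(commands=[[[0, 0, 0, 0, 0, 0, 0.07], [0, 0, 0, 0, 0, 0, 0.07]]])

```text
time_s: 2.4
tcp_pos: [585.0, -333.6, 67.4]
ee_rot: [3.141, -0.005, -0.443]
contact_force: [0.3, -0.2, 0.7]
gripper_width: 69.8
finger_force: 0.0
```

```bash
python3 - <<'E'
from h import *
st(); mv(585.7,-330.3,4,-.438)
E
```

```text
2.4 [ 585.  -333.6   67.4] [ 3.1413 -0.0052 -0.4431] F [ 0.3 -0.2  0.7] w 69.8 ff 0.0
turn [ 0.0003 -0.0052 -0.0051] nrows>= 1 | shift(new tool axes) m [-0.0007 -0.0033  0.0634] rows>= 1.53
```

Call:
play_rows(commands=[[[0, 0, 0, 0, 0, 0, 0.07], [0, 0, 0, 0, 0, 0, 0.07], [0, 0, 0, 0, 0, 0, 0.07], [0, 0, 0, 0, 0, 0, 0.07], [0, 0, 0, 0, 0, 0, 0.07]]])

```text
time_s: 2.82
tcp_pos: [585.0, -332.7, 66.3]
ee_rot: [3.141, -0.004, -0.442]
contact_force: [0.1, 0.0, 0.4]
gripper_width: 70.0
finger_force: 0.0
```

```bash
python3 - <<'E'
from h import *
st(); mv(585.7,-330.3,4,-.438)
E
```

```text
2.82 [ 585.  -332.7   66.3] [ 3.1415 -0.0045 -0.4421] F [0.1 0.  0.4] w 70.0 ff 0.0
turn [ 0.0001 -0.0045 -0.0041] nrows>= 1 | shift(new tool axes) m [-0.0004 -0.0025  0.0623] rows>= 1.5
```

Call:
play_rows(commands=[[[0, -0.0045, -0.004, 0, -0.0025, 0.015, 0.07], [0, 0, 0, 0, 0, 0.015, 0.07], [0, 0, 0, 0, 0, 0.015, 0.07], [0, 0, 0, 0, 0, 0.012, 0.07], [0, 0, 0, 0, 0, 0.005, 0.07]]])

```text
time_s: 3.23
tcp_pos: [583.9, -329.0, -0.2]
ee_rot: [-3.141, 0.007, -0.438]
contact_force: [-1.7, -0.1, -1.0]
gripper_width: 69.9
finger_force: 0.0
```

Call:
play_rows(commands=[[[0, 0, 0, 0, 0, 0, 0.07], [0, 0, 0, 0, 0, 0, 0.07], [0, 0, 0, 0, 0, 0, 0.07], [0, 0, 0, 0, 0, 0, 0.055], [0, 0, 0, 0, 0, 0, 0.046]]])

```text
time_s: 3.65
tcp_pos: [586.4, -330.7, 4.5]
ee_rot: [3.141, -0.001, -0.438]
contact_force: [-0.1, -0.2, -0.4]
gripper_width: 46.9
finger_force: 0.0
```

Call:
play_rows(commands=[[[0, 0, 0, 0, 0, 0, 0.03], [0, 0, 0, 0, 0, 0, 0.03], [0, 0, 0, 0, 0, 0, 0.03], [0, 0, 0, 0, 0, 0, 0.03], [0, 0, 0, 0, 0, 0, 0.03]]])

```text
time_s: 4.07
tcp_pos: [586.4, -330.7, 4.6]
ee_rot: [3.141, -0.001, -0.438]
contact_force: [-0.0, -0.6, 5.3]
gripper_width: 38.5
finger_force: 62.4
```

```bash
python3 - <<'E'
from h import *
st(); p,d,m=snap("wrist","w2.png"); print(loggers("wrist",p,m,200))
mv(585.7,-330.3,4,-.438)
E
```

```text
4.07 [ 586.4 -330.7    4.6] [ 3.1414e+00 -7.0000e-04 -4.3820e-01] F [-0.  -0.6  5.3] w 38.5 ff 62.4
{'b': (np.float64(585.5), np.float64(-329.4), -0.44, 71.7)}
turn [ 0.0002 -0.0007 -0.0002] nrows>= 1 | shift(new tool axes) m [-0.0008 -0.0001  0.0006] rows>= 0.02
```

View pics/w2.png

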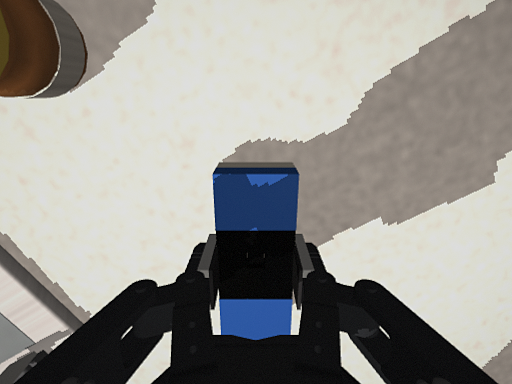

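Call:
play_rows(commands=[[[0, 0, 0, 0, 0, -0.008, 0.03], [0, 0, 0, 0, 0, -0.02, 0.03], [0, 0, 0, 0, 0, -0.03, 0.03], [0, 0, 0, 0, 0, -0.03, 0.03], [0, 0, 0, 0, 0, -0.02, 0.03]]])

```text
time_s: 4.53
tcp_pos: [586.1, -330.5, 113.8]
ee_rot: [3.142, 0.0, -0.438]
contact_force: [0.8, -1.2, -0.8]
gripper_width: 38.9
finger_force: 61.7
```

Call:
play_rows(commands=[[[0, 0, -0.07, 0, 0, -0.02, 0.03], [0, 0, -0.11, 0, 0, -0.02, 0.03], [0, 0, -0.11, 0, 0, -0.02, 0.03], [0, 0, -0.11, 0, 0, -0.02, 0.03], [0, 0, -0.11, 0, 0, -0.01, 0.03]]])

```text
time_s: 4.95
tcp_pos: [586.2, -330.6, 203.9]
ee_rot: [3.141, -0.001, 0.077]
contact_force: [0.9, 0.3, -1.0]
gripper_width: 38.7
finger_force: 61.7
```

Call:
play_rows(commands=[[[0, 0, -0.048, 0, 0, 0, 0.03], [0, 0, 0, 0, 0, 0, 0.03], [0, 0, 0, 0, 0, 0, 0.03]]])

```text
time_s: 5.2
tcp_pos: [585.4, -330.1, 200.6]
ee_rot: [-3.14, 0.003, 0.118]
contact_force: [-0.9, 0.1, -0.5]
gripper_width: 38.8
finger_force: 61.7
```

```bash
python3 - <<'E'
from h import *
st(); mv(530,-40,200,.12)
E
```

```text
5.2 [ 585.4 -330.1  200.6] [-3.1398e+00  2.7000e-03  1.1840e-01] F [-0.9  0.1 -0.5] w 38.8 ff 61.7
turn [-0.0018  0.0027 -0.0016] nrows>= 1 | shift(new tool axes) m [-0.0202 -0.2946  0.0006] rows>= 7.12
```

Call:
play_rows(commands=[[[0, 0, 0, -0.004, -0.015, 0, 0.03], [0, 0, 0, -0.004, -0.03, 0, 0.03], [0, 0, 0, -0.004, -0.035, 0, 0.03], [0, 0, 0, -0.004, -0.035, 0, 0.03], [0, 0, 0, -0.004, -0.035, 0, 0.03]]])

```text
time_s: 5.62
tcp_pos: [546.6, -182.4, 200.1]
ee_rot: [-3.139, 0.004, 0.117]
contact_force: [0.9, 0.5, -1.2]
gripper_width: 38.4
finger_force: 61.7
```

Call:
play_rows(commands=[[[0, 0, 0, 0, -0.035, 0, 0.03], [0, 0, 0, 0, -0.035, 0, 0.03], [0, 0, 0, 0, -0.035, 0, 0.03], [0, 0, 0, 0, -0.025, 0, 0.03], [0, 0, 0, 0, -0.015, 0, 0.03]]])

```text
time_s: 6.03
tcp_pos: [529.2, -36.9, 200.7]
ee_rot: [-3.139, 0.004, 0.121]
contact_force: [-0.5, -0.3, -1.2]
gripper_width: 38.9
finger_force: 61.7
```

Call:
play_rows(commands=[[[0, 0, 0, 0, 0, 0, 0.03], [0, 0, 0, 0, 0, 0, 0.03], [0, 0, 0, 0, 0, 0, 0.03], [0, 0, 0, 0, 0, 0, 0.03], [0, 0, 0, 0, 0, 0, 0.03]]])

```text
time_s: 6.45
tcp_pos: [530.8, -41.0, 201.2]
ee_rot: [-3.141, 0.002, 0.118]
contact_force: [-0.3, 0.2, -2.2]
gripper_width: 39.0
finger_force: 61.7
```

```bash
python3 - <<'E'
from h import *
st(); p,d,m=snap("wrist","w3.png"); np.savez("w3.npz",p=p,d=d,f=m[0],c=[m[1],m[2]],R=m[3],t=m[4])
cv2.imwrite("pics/w3b.png",cv2.resize(p[:250,:,::-1],(800,390),interpolation=cv2.INTER_CUBIC))
p,d,m=snap("top"); print(loggers("top",p,m,20))
E
```

```text
6.45 [530.8 -41.  201.2] [-3.1409e+00  1.8000e-03  1.1780e-01] F [-0.3  0.2 -2.2] w 39.0 ff 61.7
{'r': (np.float64(429.7), np.float64(57.3), -0.352, 69.5)}
```

View pics/w3b.png

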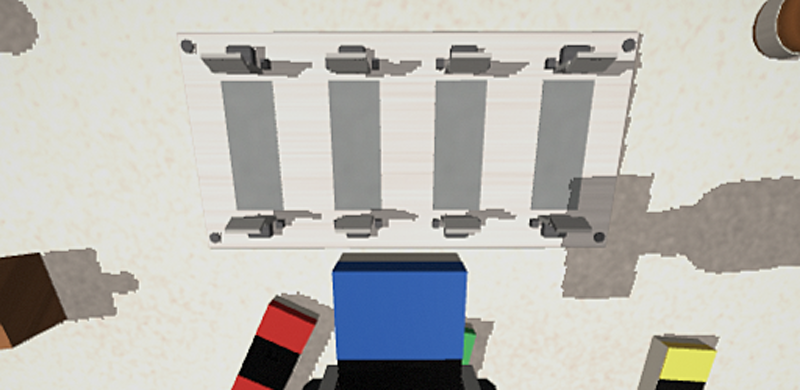

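```bash
python3 - <<'E'
from h import *
a=np.load("w3.npz"); p,d=a['p'],a['d']; m=(a['f'],*a['c'],a['R'],a['t'])
hsv=cv2.cvtColor(p,cv2.COLOR_RGB2HSV); g=hsv[...,2]; s=hsv[...,1]
M=((g>95)&(g<160)&(s<25)).astype(np.uint8); M=cv2.morphologyEx(M,cv2.MORPH_OPEN,np.ones((7,7)))
c,_=cv2.findContours(M,cv2.RETR_EXTERNAL,cv2.CHAIN_APPROX_NONE); C=[]
for q in c:
    W=ray("w",q[:,0],10,m)[:,:2].astype(np.float32); r=cv2.minAreaRect(W)
    if min(r[1])>20: print("strip",np.round(r[0],1),np.round(r[1],1),round(r[2],2))
X=cloud("w",d,m)
# plate corners: rays, sub-scaled
k=1.5625; P=ray("w",np.array([(178.5,32.5),(640,32.5),(603.5,247.5),(210,247.5)])/k,10,m); print("corners",P.round(1),P.mean(0).round(1))
M=((X[...,2]>6)&(X[...,2]<14)&(X[...,0]>500)).astype(np.uint8); M=cv2.morphologyEx(M,cv2.MORPH_CLOSE,np.ones((9,9)))
c,_=cv2.findContours(M,cv2.RETR_EXTERNAL,cv2.CHAIN_APPROX_NONE); q=max(c,key=cv2.contourArea)
r=cv2.minAreaRect(ray("w",q[:,0],10,m)[:,:2].astype(np.float32)); print("plate",np.round(r[0],1),np.round(r[1],1),r[2])
# screws
D=((g<100)).astype(np.uint8); c,_=cv2.findContours(D[:170],cv2.RETR_EXTERNAL,cv2.CHAIN_APPROX_NONE)
for q in c:
    A=cv2.contourArea(q); (u,v),rr=cv2.minEnclosingCircle(q)
    if 10<A<150 and rr<8: print("screw",round(u*k),round(v*k),A,ray("w",[(u,v)],10,m)[0].round(1))
# held logger far/near edge in tool frame from w2
p2=cv2.imread("pics/w2.png")[:,:,::-1]; col=p2[:,250:256].astype(int).mean(1); 
print([(v,*col[v].astype(int)) for v in list(range(164,178,1))+list(range(226,236))+list(range(295,303))])
E
```

```text
strip [ 614.2 -163.1] [117.2  62.1] 6.95
strip [616.1 -73.8] [92.6 35.4] 6.89
strip [609.7   1.2] [87.7 35.2] 6.85
strip [600.9  75.8] [87.7 35.2] 6.82
corners [[ 669.1  126.3   10. ]
 [ 705.6 -184.2   10. ]
 [ 557.9 -200.1   10. ]
 [ 521.6  109.1   10. ]] [613.6 -37.2  10. ]
plate [613.6 -36.5] [149.1 314.4] 6.936173439025879
screw 358 235 13.5 [545.1  -6.2  10. ]
screw 215 238 18.0 [530.1 105.2  10. ]
screw 598 237 28.0 [ 565.9 -193.8   10. ]
screw 455 231 12.5 [557.  -81.7  10. ]
screw 534 222 17.5 [ 571.3 -140.7   10. ]
screw 434 223 13.0 [561.8 -64.4  10. ]
screw 378 222 14.5 [556.9 -20.7  10. ]
screw 439 64 22.0 [671.1 -51.8  10. ]
screw 375 64 24.0 [665.7  -7.8  10. ]
screw 187 46 35.5 [661.5 121.2  10. ]
screw 627 45 35.5 [ 697.6 -177.8   10. ]
[(164, np.int64(88), np.int64(84), np.int64(76)), (165, np.int64(91), np.int64(86), np.int64(77)), (166, np.int64(88), np.int64(84), np.int64(77)), (167, np.int64(61), np.int64(63), np.int64(69)), (168, np.int64(7), np.int64(26), np.int64(58)), (169, np.int64(13), np.int64(30), np.int64(59)), (170, np.int64(16), np.int64(32), np.int64(
[... 518 characters left out ...]
4), np.int64(84), np.int64(155)), (230, np.int64(33), np.int64(63), np.int64(118)), (231, np.int64(4), np.int64(1), np.int64(0)), (232, np.int64(9), np.int64(7), np.int64(5)), (233, np.int64(9), np.int64(9), np.int64(10)), (234, np.int64(9), np.int64(9), np.int64(9)), (235, np.int64(7), np.int64(7), np.int64(7)), (295, np.int64(7), np.int64(7), np.int64(8)), (296, np.int64(7), np.int64(6), np.int64(5)), (297, np.int64(6), np.int64(4), np.int64(0)), (298, np.int64(8), np.int64(14), np.int64(23)), (299, np.int64(31), np.int64(61), np.int64(113)), (300, np.int64(49), np.int64(95), np.int64(175)), (301, np.int64(47), np.int64(90), np.int64(165)), (302, np.int64(46), np.int64(89), np.int64(164))]
```

```bash
python3 - <<'E'
from h import *
st(); mv(627.2,-148.1,200,.12)
E
```

```text
6.55 [530.8 -40.8 201.4] [-3.1408e+00  1.6000e-03  1.1810e-01] F [-1.  -0.1 -1.4] w 38.5 ff 61.7
turn [-0.0008  0.0016 -0.0019] nrows>= 1 | shift(new tool axes) m [0.0829 0.118  0.0014] rows>= 3.48
```

Call:
play_rows(commands=[[[0, 0.0015, -0.002, 0.01, 0.014, 0, 0.03], [0, 0, 0, 0.0177, 0.026, 0, 0.03], [0, 0, 0, 0.02, 0.028, 0, 0.03], [0, 0, 0, 0.02, 0.028, 0, 0.03], [0, 0, 0, 0.0152, 0.022, 0, 0.03]]])

```text
time_s: 6.97
tcp_pos: [628.7, -149.6, 201.3]
ee_rot: [-3.142, -0.001, 0.12]
contact_force: [0.8, 0.2, -2.1]
gripper_width: 39.0
finger_force: 61.7
```

Call:
play_rows(commands=[[[0, 0, 0, 0, 0, 0.02, 0.03], [0, 0, 0, 0, 0, 0.028, 0.03], [0, 0, 0, 0, 0, 0.028, 0.03], [0, 0, 0, 0, 0, 0.028, 0.03], [0, 0, 0, 0, 0, 0.022, 0.03]]])

```text
time_s: 7.38
tcp_pos: [626.2, -147.5, 72.7]
ee_rot: [-3.14, 0.002, 0.12]
contact_force: [-0.5, 0.3, -1.2]
gripper_width: 38.7
finger_force: 61.7
```

Call:
play_rows(commands=[[[0, 0, 0, 0, 0, 0, 0.03], [0, 0, 0, 0, 0, 0, 0.03], [0, 0, 0, 0, 0, 0, 0.03], [0, 0, 0, 0, 0, 0, 0.03], [0, 0, 0, 0, 0, 0, 0.03]]])

```text
time_s: 7.8
tcp_pos: [629.0, -147.3, 77.9]
ee_rot: [3.141, -0.004, 0.122]
contact_force: [0.3, 0.6, -1.1]
gripper_width: 38.8
finger_force: 61.7
```

```bash
python3 - <<'E'
from h import *
st(); mv(627.2,-148.1,62,.12)
p,d,m=snap("wrist"); q,_,_=snap("side"); o=np.zeros((600,800,3),np.uint8)
u,v=[int(x) for x in (lambda c:(c[0],c[1]))([0,0])]
f,cx,cy,R,t=cam("side"); X=R@np.array([627,-148,40])+t; u,v=int(cx+f*X[0]/X[2]),int(cy+f*X[1]/X[2])
o[:300,:400]=cv2.resize(p[:,:,::-1],(400,300)); c=q[v-40:v+35,u-50:u+50,::-1]; o[:,400:][:300]=cv2.resize(c,(400,300),interpolation=cv2.INTER_CUBIC)
o[300:,:400]=cv2.resize(p[100:300,150:417,::-1],(400,300)); cv2.imwrite("pics/m1.png",o)
E
```

```text
7.8 [ 629.  -147.3   77.9] [ 3.1409 -0.0043  0.1217] F [ 0.3  0.6 -1.1] w 38.8 ff 61.7
turn [ 0.0007 -0.0043  0.0017] nrows>= 1 | shift(new tool axes) m [-0.0019  0.0006  0.0159] rows>= 0.39
```

View pics/m1.png

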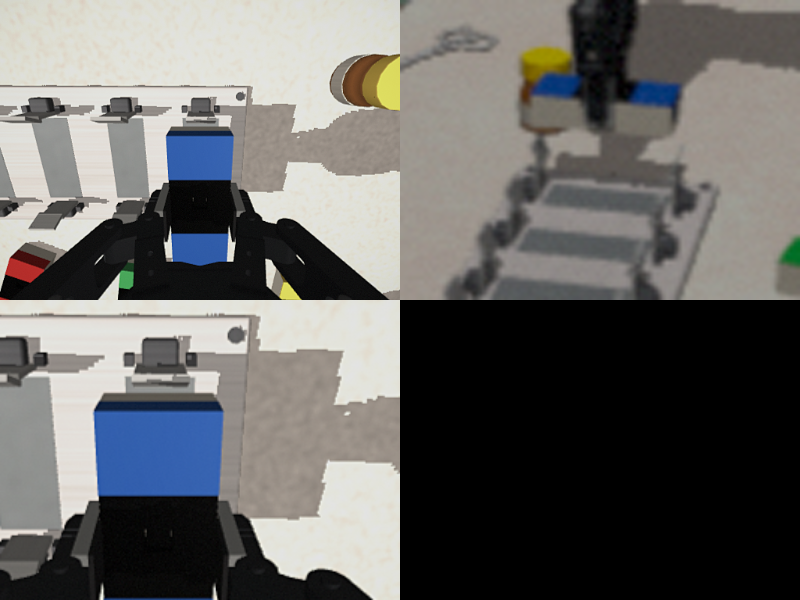

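Call:
play_rows(commands=[[[0, -0.0043, 0.0017, -0.002, 0.0006, 0.004, 0.03], [0, 0, 0, 0, 0, 0.004, 0.03], [0, 0, 0, 0, 0, 0.004, 0.03], [0, 0, 0, 0, 0, 0.004, 0.03], [0, 0, 0, 0, 0, 0, 0.03]]])

```text
time_s: 8.32
tcp_pos: [624.7, -147.6, 58.1]
ee_rot: [-3.14, 0.006, 0.12]
contact_force: [0.3, -0.3, -1.0]
gripper_width: 38.7
finger_force: 61.8
```

Call:
play_rows(commands=[[[0, 0, 0, 0, 0, 0, 0.03], [0, 0, 0, 0, 0, 0, 0.03], [0, 0, 0, 0, 0, 0, 0.03], [0, 0, 0, 0, 0, 0, 0.03], [0, 0, 0, 0, 0, 0, 0.03]]])

```text
time_s: 8.73
tcp_pos: [625.5, -147.7, 59.6]
ee_rot: [-3.141, 0.004, 0.12]
contact_force: [1.1, -0.5, -0.8]
gripper_width: 38.5
finger_force: 61.8
```

Call:
play_rows(commands=[[[0, 0, 0, 0, 0, 0.002, 0.03], [0, 0, 0, 0, 0, 0.002, 0.03], [0, 0, 0, 0, 0, 0.002, 0.03], [0, 0, 0, 0, 0, 0.002, 0.03], [0, 0, 0, 0, 0, 0.002, 0.03]]])

```text
time_s: 9.15
tcp_pos: [626.6, -147.9, 50.5]
ee_rot: [3.141, 0.001, 0.12]
contact_force: [1.2, -0.2, 6.1]
gripper_width: 38.4
finger_force: 62.3
```

```bash
python3 - <<'E'
from h import *
st(); mv(627.2,-148.1,52,.12); print(arm.get_state()['wrist_torque'])
E
```

```text
9.15 [ 626.6 -147.9   50.5] [3.1415e+00 1.5000e-03 1.2030e-01] F [ 1.2 -0.2  6.1] w 38.4 ff 62.3
turn [0.0001 0.0015 0.0003] nrows>= 1 | shift(new tool axes) m [ 0.0006  0.0003 -0.0015] rows>= 0.04
[ 0.06087898 -0.16092931  0.04146181]
```

Call:
play_rows(commands=[[[0, 0, 0, 0.0003, 0, 0.002, 0.03], [0, 0, 0, 0, 0, 0.002, 0.03], [0, 0, 0, 0, 0, 0.002, 0.03], [0, 0, 0, 0, 0, 0.002, 0.03], [0, 0, 0, 0, 0, 0.002, 0.03]]])

```text
time_s: 9.57
tcp_pos: [626.5, -148.0, 40.8]
ee_rot: [3.141, 0.002, 0.12]
contact_force: [1.6, -1.8, 1.4]
gripper_width: 38.5
finger_force: 61.9
```

Call:
play_rows(commands=[[[0, 0, 0, 0, 0, 0.002, 0.03], [0, 0, 0, 0, 0, 0.002, 0.03], [0, 0, 0, 0, 0, 0.002, 0.03], [0, 0, 0, 0, 0, 0.002, 0.03], [0, 0, 0, 0, 0, 0.002, 0.03]]])

```text
time_s: 9.98
tcp_pos: [625.6, -147.6, 29.2]
ee_rot: [-3.141, 0.004, 0.12]
contact_force: [1.6, -0.2, 3.1]
gripper_width: 38.5
finger_force: 62.2
```

```bash
python3 - <<'E'
from h import *
st(); mv(627.2,-148.1,14.6,.12); print(arm.get_state()['wrist_torque'])
E
```

```text
9.98 [ 625.6 -147.6   29.2] [-3.1407  0.0041  0.1201] F [ 1.6 -0.2  3.1] w 38.5 ff 62.2
turn [-0.0009  0.0041  0.0001] nrows>= 1 | shift(new tool axes) m [0.0015 0.0006 0.0146] rows>= 0.35
[-0.02415681 -0.27771959  0.05870567]
```

Call:
play_rows(commands=[[[0, 0.004, 0, 0.0012, 0, 0.002, 0.03], [0, 0, 0, 0, 0, 0.002, 0.03], [0, 0, 0, 0, 0, 0.002, 0.03], [0, 0, 0, 0, 0, 0.002, 0.03], [0, 0, 0, 0, 0, 0.002, 0.03]]])

```text
time_s: 10.4
tcp_pos: [626.6, -147.5, 19.2]
ee_rot: [-3.141, 0.0, 0.12]
contact_force: [2.0, 0.5, 3.5]
gripper_width: 38.5
finger_force: 62.2
```

Call:
play_rows(commands=[[[0, 0, 0, 0, 0, 0.002, 0.03], [0, 0, 0, 0, 0, 0.002, 0.03], [0, 0, 0, 0, 0, 0.001, 0.03], [0, 0, 0, 0, 0, 0, 0.03], [0, 0, 0, 0, 0, 0, 0.03]]])

```text
time_s: 10.82
tcp_pos: [626.6, -147.5, 14.6]
ee_rot: [-3.141, 0.0, 0.12]
contact_force: [0.1, -0.9, 4.7]
gripper_width: 38.9
finger_force: 62.3
```

```bash
python3 - <<'E'
from h import *
st(); mv(627.2,-148.1,14.6,.12); print(arm.get_state()['wrist_torque'])
E
```

```text
10.82 [ 626.6 -147.5   14.6] [-3.1407e+00  4.0000e-04  1.2010e-01] F [ 0.1 -0.9  4.7] w 38.9 ff 62.3
turn [-0.0009  0.0004  0.0001] nrows>= 1 | shift(new tool axes) m [ 0.0006  0.0007 -0.    ] rows>= 0.02
[-0.01167897  0.09607863  0.08151899]
```

Call:
play_rows(commands=[[[0, 0, 0, 0, 0, 0.001, 0.03], [0, 0, 0, 0, 0, 0.001, 0.03], [0, 0, 0, 0, 0, 0, 0.03], [0, 0, 0, 0, 0, 0, 0.03]]])

```text
time_s: 11.15
tcp_pos: [626.6, -147.4, 14.5]
ee_rot: [-3.141, -0.0, 0.12]
contact_force: [-4.6, 1.2, 13.8]
gripper_width: 38.3
finger_force: 63.5
```

```bash
python3 - <<'E'
from h import *
st(); p,d,m=snap("wrist"); q,_,_=snap("side"); 
f,cx,cy,R,t=cam("side"); X=R@np.array([627,-148,40])+t; u,v=int(cx+f*X[0]/X[2]),int(cy+f*X[1]/X[2])
o=np.hstack([cv2.resize(p[80:380,56:456,::-1],(400,300)),cv2.resize(q[v-30:v+30,u-40:u+40,::-1],(400,300),interpolation=cv2.INTER_CUBIC)]); cv2.imwrite("pics/m2.png",o)
E
```

```text
11.15 [ 626.6 -147.4   14.5] [-3.141e+00 -3.000e-04  1.201e-01] F [-4.6  1.2 13.8] w 38.3 ff 63.5
```

View pics/m2.png

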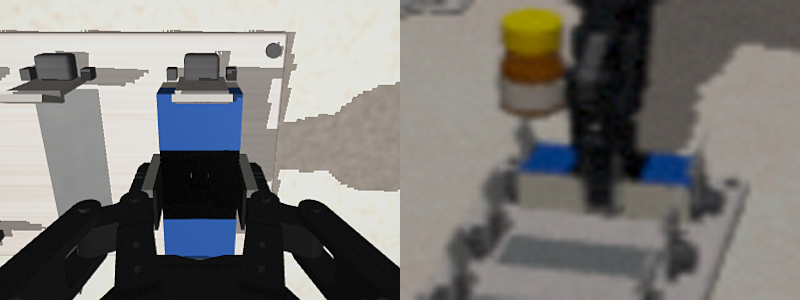

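Call:
play_rows(commands=[[[0, 0, 0, 0, 0, 0, 0.055], [0, 0, 0, 0, 0, 0, 0.055], [0, 0, 0, 0, 0, 0, 0.055], [0, 0, 0, 0, 0, -0.01, 0.055], [0, 0, 0, 0, 0, -0.02, 0.055]]])

```text
time_s: 11.67
tcp_pos: [623.9, -146.9, 39.3]
ee_rot: [-3.138, 0.007, 0.12]
contact_force: [-0.1, -0.2, 0.1]
gripper_width: 55.0
finger_force: 0.0
```

Call:
play_rows(commands=[[[0, 0, 0, 0, 0, -0.025, 0.055], [0, 0, 0, 0, 0, -0.025, 0.055], [0, 0, 0, 0, 0, -0.025, 0.07], [0, 0, 0, 0, 0, -0.02, 0.07], [0, 0, 0, 0, 0, -0.01, 0.07]]])

```text
time_s: 12.08
tcp_pos: [628.2, -148.0, 151.2]
ee_rot: [3.141, -0.004, 0.12]
contact_force: [0.3, 0.4, 0.1]
gripper_width: 69.7
finger_force: 0.0
```

Call:
play_rows(commands=[[[0, 0, 0.074, 0, 0, 0, 0.07], [0, 0, 0, -0.011, 0.0074, 0, 0.07], [0, 0, 0, -0.0219, 0.0148, 0, 0.07], [0, 0, 0, -0.0219, 0.0148, 0, 0.07], [0, 0, 0, -0.0219, 0.0148, 0, 0.07]]])

```text
time_s: 12.5
tcp_pos: [551.3, -202.9, 146.6]
ee_rot: [-3.14, 0.002, 0.047]
contact_force: [-0.2, -0.1, -0.4]
gripper_width: 70.4
finger_force: 0.0
```

Call:
play_rows(commands=[[[0, 0, 0, -0.0219, 0.0148, 0, 0.07], [0, 0, 0, -0.0219, 0.0148, 0, 0.07], [0, 0, 0, -0.0219, 0.0148, 0, 0.07], [0, 0, 0, -0.0219, 0.0148, 0, 0.07], [0, 0, 0, -0.0219, 0.0148, 0, 0.07]]])

```text
time_s: 12.92
tcp_pos: [445.1, -282.2, 146.8]
ee_rot: [-3.14, 0.001, 0.046]
contact_force: [0.3, 0.5, -0.7]
gripper_width: 69.6
finger_force: 0.0
```

Call:
play_rows(commands=[[[0, 0, 0, -0.011, 0.0074, 0, 0.07], [0, 0, 0, 0, 0, 0, 0.07], [0, 0, 0, 0, 0, 0, 0.07], [0, 0, 0, 0, 0, 0, 0.07], [0, 0, 0, 0, 0, 0, 0.07]]])

```text
time_s: 13.33
tcp_pos: [437.0, -289.2, 147.3]
ee_rot: [-3.141, -0.0, 0.048]
contact_force: [-0.4, 0.0, 0.1]
gripper_width: 69.9
finger_force: 0.0
```

```bash
python3 - <<'E'
from h import *
st(); p,d,m=snap("wrist"); L=loggers("wrist",p,m,150); print(L)
P,D,M=snap("top"); print(loggers("top",P,M,20)); np.savez("t2.npz",p=P,d=D)
X=cloud("top",D,M)
q=X[(np.abs(X[...,0]-627)<60)&(np.abs(X[...,1]+148)<25)]; print(np.sort(q[:,2])[::25].round(1))
if 'y' in L: mv(L['y'][0],L['y'][1],4,L['y'][2])
E
```

```text
13.33 [ 437.  -289.2  147.3] [-3.1406e+00 -2.0000e-04  4.7600e-02] F [-0.4  0.   0.1] w 69.9 ff 0.0
{'g': (np.float64(429.9), np.float64(-85.4), -0.064, 70.8)}
{'b': (np.float64(627.5), np.float64(-148.4), 0.118, 69.3), 'y': (np.float64(435.2), np.float64(-289.5), 0.049, 71.2), 'g': (np.float64(428.5), np.float64(-85.1), -0.065, 69.0), 'r': (np.float64(429.7), np.float64(57.3), -0.352, 69.5)}
[ 4.   8.7  9.8 10.6 11.8 16.7 19.3 25.  30.2 31.2 31.7 32.1 32.5 32.8
 33.1 33.4 33.6 33.8 34.  34.2 34.4 34.6 34.8 35.  35.4 35.7 36.1 36.8
 38.5 46.8 53.5]
```

Call:
play_rows(commands=[[[0, 0, 0, -0.0012, 0.0002, 0.015, 0.07], [0, 0, 0, 0, 0, 0.025, 0.07], [0, 0, 0, 0, 0, 0.03, 0.07], [0, 0, 0, 0, 0, 0.03, 0.07], [0, 0, 0, 0, 0, 0.02, 0.07]]])

```text
time_s: 13.85
tcp_pos: [434.2, -288.5, 24.9]
ee_rot: [-3.139, 0.002, 0.047]
contact_force: [-0.2, 0.1, -1.0]
gripper_width: 70.2
finger_force: 0.0
```

Call:
play_rows(commands=[[[0, 0, 0, 0, 0, 0.013, 0.07], [0, 0, 0, 0, 0, 0.006, 0.07], [0, 0, 0, 0, 0, 0.002, 0.07], [0, 0, 0, 0, 0, 0, 0.07], [0, 0, 0, 0, 0, 0, 0.07]]])

```text
time_s: 14.27
tcp_pos: [435.7, -290.3, 7.3]
ee_rot: [3.141, -0.001, 0.047]
contact_force: [-0.8, -0.2, 0.1]
gripper_width: 70.3
finger_force: 0.0
```

```bash
python3 - <<'E'
from h import *
p,d,m=snap("wrist"); st(); mv(435.8,-289.4,4,.047); 
h=cv2.cvtColor(p,cv2.COLOR_RGB2HSV); print(h[200,256],h[330,256],h[215:240:4,256].tolist())
cv2.imwrite("pics/w4.png",p[:,:,::-1])
E
```

```text
14.32 [ 435.8 -290.4    7.5] [ 3.141e+00 -1.700e-03  4.640e-02] F [-0.1 -0.   0. ] w 69.9 ff 0.0
turn [ 0.0006 -0.0017 -0.0006] nrows>= 1 | shift(new tool axes) m [ 0.     -0.001   0.0035] rows>= 0.09
[ 29 148 195] [ 29 149 190] [[29, 147, 196], [29, 148, 195], [29, 146, 197], [120, 255, 1], [90, 128, 2], [30, 43, 6], [30, 51, 5]]
```

Call:
play_rows(commands=[[[0, -0.0015, 0, 0, -0.001, 0.0035, 0.06], [0, 0, 0, 0, 0, 0, 0.05], [0, 0, 0, 0, 0, 0, 0.03], [0, 0, 0, 0, 0, 0, 0.03], [0, 0, 0, 0, 0, 0, 0.03]]])

```text
time_s: 14.73
tcp_pos: [435.2, -289.2, 3.6]
ee_rot: [-3.142, 0.0, 0.046]
contact_force: [0.1, -0.1, 3.5]
gripper_width: 39.0
finger_force: 62.4
```

Call:
play_rows(commands=[[[0, 0, 0, 0, 0, 0, 0.03], [0, 0, 0, 0, 0, 0, 0.03], [0, 0, 0, 0, 0, 0, 0.03]]])

```text
time_s: 14.98
tcp_pos: [435.2, -289.3, 3.6]
ee_rot: [-3.142, 0.001, 0.046]
contact_force: [-1.2, 0.6, 5.2]
gripper_width: 38.8
finger_force: 62.6
```

```bash
sed -i "s/'y':((24,150,90)/'y':((24,110,90)/" h.py; cat >> h.py <<'E'
def near(img,tz):
    """window edges of the held logger -> centre offset along tool x; tz=tcp height above logger underside"""
    g=img[:,251:258].astype(int).max(2).mean(1); b=g>60
    v1=next(v for v in range(190,300) if not b[v] and not b[v+3]); v2=next(v for v in range(v1+30,370) if b[v] and b[v+3])
    B=(np.array([v1,v2])-.5-189.17)/275.93; x=86.14+(143.03+tz-24)*(-.9451*B-.3267)/(-.3267*B+.9451)
    return v1,v2,x.round(1),round(x.mean(),2)
E
python3 - <<'E'
from h import *
print(near(cv2.imread("pics/w2.png")[:,:,::-1],4.6))
p,d,m=snap("wrist"); st(); print(near(p,arm.get_state()['tcp_pos'][2]))
mv(618.2,-73.6,100,.12)
E
```

```text
(231, 299, array([ 21.5, -20.1]), np.float64(0.7))
15.03 [ 435.2 -289.3    3.6] [3.1416e+00 5.0000e-04 4.6100e-02] F [0.2 1.1 5.5] w 38.7 ff 62.6
(228, 297, array([ 23.7, -17.9]), np.float64(2.9))
turn [ 0.      0.0005 -0.0739] nrows>= 1 | shift(new tool axes) m [ 0.2075 -0.1922 -0.0964] rows>= 7.2
```

Call:
play_rows(commands=[[[0, 0, 0, 0, 0, -0.01, 0.03], [0, 0, 0, 0, 0, -0.02, 0.03], [0, 0, 0, 0, 0, -0.03, 0.03], [0, 0, 0, 0, 0, -0.026, 0.03], [0, 0, -0.074, 0, 0, -0.01, 0.03]]])

```text
time_s: 15.45
tcp_pos: [436.3, -289.9, 102.6]
ee_rot: [3.14, -0.002, 0.121]
contact_force: [0.7, -0.3, -1.7]
gripper_width: 38.9
finger_force: 61.9
```

Call:
play_rows(commands=[[[0, 0, 0, 0.0114, -0.0107, 0, 0.03], [0, 0, 0, 0.0228, -0.0214, 0, 0.03], [0, 0, 0, 0.0228, -0.0214, 0, 0.03], [0, 0, 0, 0.0228, -0.0214, 0, 0.03], [0, 0, 0, 0.0228, -0.0214, 0, 0.03]]])

```text
time_s: 15.87
tcp_pos: [525.2, -179.9, 98.8]
ee_rot: [-3.14, 0.003, 0.119]
contact_force: [0.2, 0.7, -0.9]
gripper_width: 39.0
finger_force: 61.9
```

Call:
play_rows(commands=[[[0, 0, 0, 0.0228, -0.0214, 0, 0.03], [0, 0, 0, 0.0228, -0.0214, 0, 0.03], [0, 0, 0, 0.0228, -0.0214, 0, 0.03], [0, 0, 0, 0.0228, -0.0214, 0, 0.03], [0, 0, 0, 0.0114, -0.0107, 0, 0.03]]])

```text
time_s: 16.28
tcp_pos: [617.0, -69.9, 98.4]
ee_rot: [-3.139, 0.001, 0.123]
contact_force: [-0.2, -0.2, -1.7]
gripper_width: 38.5
finger_force: 61.8
```

Call:
play_rows(commands=[[[0, 0, 0, 0, 0, 0, 0.03], [0, 0, 0, 0, 0, 0.008, 0.03], [0, 0, 0, 0, 0, 0.014, 0.03], [0, 0, 0, 0, 0, 0.01, 0.03], [0, 0, 0, 0, 0, 0.006, 0.03]]])

```text
time_s: 16.7
tcp_pos: [613.2, -74.0, 58.5]
ee_rot: [-3.14, 0.006, 0.119]
contact_force: [-0.8, -0.1, -2.1]
gripper_width: 38.7
finger_force: 61.8
```

Call:
play_rows(commands=[[[0, 0, 0, 0, 0, 0, 0.03], [0, 0, 0, 0, 0, 0, 0.03], [0, 0, 0, 0, 0, 0, 0.03], [0, 0, 0, 0, 0, 0, 0.03], [0, 0, 0, 0, 0, 0, 0.03]]])

```text
time_s: 17.12
tcp_pos: [616.0, -73.4, 61.6]
ee_rot: [-3.141, 0.0, 0.12]
contact_force: [0.7, -0.3, -0.7]
gripper_width: 38.5
finger_force: 61.8
```

```bash
python3 - <<'E'
from h import *
st(); mv(616.0,-73.9,50,.12)
E
```

```text
17.12 [616.  -73.4  61.6] [-3.141e+00  1.000e-04  1.198e-01] F [ 0.7 -0.3 -0.7] w 38.5 ff 61.8
turn [-0.0006  0.0001 -0.0002] nrows>= 1 | shift(new tool axes) m [-0.      0.0005  0.0116] rows>= 0.28
```

Call:
play_rows(commands=[[[0, 0, 0, 0, 0.0005, 0.002, 0.03], [0, 0, 0, 0, 0, 0.002, 0.03], [0, 0, 0, 0, 0, 0.002, 0.03], [0, 0, 0, 0, 0, 0.002, 0.03], [0, 0, 0, 0, 0, 0.002, 0.03]]])

```text
time_s: 17.53
tcp_pos: [616.8, -73.7, 51.6]
ee_rot: [-3.141, -0.001, 0.12]
contact_force: [-0.2, 0.0, 4.6]
gripper_width: 39.3
finger_force: 62.4
```

Call:
play_rows(commands=[[[0, 0, 0, 0, 0, 0.002, 0.03], [0, 0, 0, 0, 0, 0.002, 0.03], [0, 0, 0, 0, 0, 0.002, 0.03], [0, 0, 0, 0, 0, 0.002, 0.03], [0, 0, 0, 0, 0, 0.002, 0.03]]])

```text
time_s: 17.95
tcp_pos: [616.9, -73.8, 42.6]
ee_rot: [3.142, -0.002, 0.12]
contact_force: [0.0, -0.1, 7.4]
gripper_width: 38.6
finger_force: 62.9
```

Call:
play_rows(commands=[[[0, 0, 0, 0, 0, 0.002, 0.03], [0, 0, 0, 0, 0, 0.002, 0.03], [0, 0, 0, 0, 0, 0.002, 0.03], [0, 0, 0, 0, 0, 0.002, 0.03], [0, 0, 0, 0, 0, 0.002, 0.03]]])

```text
time_s: 18.37
tcp_pos: [615.6, -73.6, 30.6]
ee_rot: [-3.141, 0.001, 0.12]
contact_force: [0.7, 0.5, 2.6]
gripper_width: 38.6
finger_force: 62.3
```

```bash
python3 - <<'E'
from h import *
st(); mv(616.0,-73.9,13.6,.12)
E
```

```text
18.37 [615.6 -73.6  30.6] [-3.1407e+00  1.2000e-03  1.2010e-01] F [0.7 0.5 2.6] w 38.6 ff 62.3
turn [-0.0009  0.0012  0.0001] nrows>= 1 | shift(new tool axes) m [0.0003 0.0003 0.017 ] rows>= 0.41
```

Lateral force is near zero, so the offset is right. Seat it, release, lift and go over green.

Call:
play_rows(commands=[[[0, 0, 0, 0.0003, 0, 0.003, 0.03], [0, 0, 0, 0, 0, 0.003, 0.03], [0, 0, 0, 0, 0, 0.003, 0.03], [0, 0, 0, 0, 0, 0.003, 0.03], [0, 0, 0, 0, 0, 0.002, 0.03]]])

```text
time_s: 18.78
tcp_pos: [615.5, -73.5, 16.1]
ee_rot: [-3.141, 0.002, 0.12]
contact_force: [0.8, -0.1, 2.7]
gripper_width: 38.4
finger_force: 62.3
```

Call:
play_rows(commands=[[[0, 0, 0, 0, 0, 0.002, 0.03], [0, 0, 0, 0, 0, 0.001, 0.03], [0, 0, 0, 0, 0, 0.001, 0.03], [0, 0, 0, 0, 0, 0.001, 0.03], [0, 0, 0, 0, 0, 0, 0.03]]])

```text
time_s: 19.2
tcp_pos: [615.9, -73.5, 13.6]
ee_rot: [-3.141, 0.001, 0.12]
contact_force: [-2.5, 0.6, 12.0]
gripper_width: 39.0
finger_force: 63.4
```

```bash
python3 - <<'E'
from h import *
st(); p,d,m=snap("wrist","w5.png"); print(near(p,arm.get_state()['tcp_pos'][2]-10))
E
```

```text
19.2 [615.9 -73.5  13.6] [-3.1408e+00  6.0000e-04  1.2020e-01] F [-2.5  0.6 12. ] w 39.0 ff 63.4
(229, 297, array([ 23.2, -17.9]), np.float64(2.61))
```

Call:
play_rows(commands=[[[0, 0, 0, 0, 0, 0, 0.055], [0, 0, 0, 0, 0, 0, 0.055], [0, 0, 0, 0, 0, 0, 0.055], [0, 0, 0, 0, 0, -0.01, 0.055], [0, 0, 0, 0, 0, -0.02, 0.055]]])

```text
time_s: 19.67
tcp_pos: [612.7, -73.3, 38.9]
ee_rot: [-3.139, 0.009, 0.12]
contact_force: [-0.4, -0.2, -0.3]
gripper_width: 54.8
finger_force: 0.0
```

Call:
play_rows(commands=[[[0, 0, 0, 0, 0, -0.025, 0.055], [0, 0, 0, 0, 0, -0.025, 0.055], [0, 0, 0, 0, 0, -0.025, 0.07], [0, 0, 0, 0, 0, -0.015, 0.07], [0, 0, 0.0915, 0, 0, 0, 0.07]]])

```text
time_s: 20.08
tcp_pos: [618.5, -74.0, 136.9]
ee_rot: [3.141, -0.006, 0.027]
contact_force: [0.9, -0.2, 1.0]
gripper_width: 70.0
finger_force: 0.0
```

Call:
play_rows(commands=[[[0, 0, 0.0915, 0, 0, 0, 0.07], [0, 0, 0, -0.0116, 0.0015, 0, 0.07], [0, 0, 0, -0.0232, 0.0029, 0, 0.07], [0, 0, 0, -0.0232, 0.0029, 0, 0.07], [0, 0, 0, -0.0232, 0.0029, 0, 0.07]]])

```text
time_s: 20.5
tcp_pos: [533.0, -78.7, 131.9]
ee_rot: [-3.141, 0.002, -0.063]
contact_force: [-0.4, -0.7, 0.1]
gripper_width: 69.7
finger_force: 0.0
```

Call:
play_rows(commands=[[[0, 0, 0, -0.0232, 0.0029, 0, 0.07], [0, 0, 0, -0.0232, 0.0029, 0, 0.07], [0, 0, 0, -0.0232, 0.0029, 0, 0.07], [0, 0, 0, -0.0232, 0.0029, 0, 0.07], [0, 0, 0, -0.0116, 0.0015, 0, 0.07]]])

```text
time_s: 20.92
tcp_pos: [425.9, -85.1, 132.1]
ee_rot: [-3.141, 0.004, -0.063]
contact_force: [-0.5, -0.5, -0.1]
gripper_width: 70.3
finger_force: 0.0
```

Call:
play_rows(commands=[[[0, 0, 0, 0, 0, 0, 0.07], [0, 0, 0, 0, 0, 0, 0.07], [0, 0, 0, 0, 0, 0, 0.07], [0, 0, 0, 0, 0, 0, 0.07], [0, 0, 0, 0, 0, 0, 0.07]]])

```text
time_s: 21.33
tcp_pos: [430.2, -85.3, 132.1]
ee_rot: [-3.141, 0.001, -0.063]
contact_force: [-0.0, -0.6, -0.8]
gripper_width: 69.8
finger_force: 0.0
```

```bash
python3 - <<'E'
from h import *
st(); p,d,m=snap("wrist"); L=loggers("wrist",p,m,150); print(L)
P,D,M=snap("top"); print(loggers("top",P,M,20))
if 'g' in L: mv(L['g'][0],L['g'][1],4,L['g'][2])
E
```

```text
21.33 [430.2 -85.3 132.1] [-3.141e+00  1.200e-03 -6.250e-02] F [-0.  -0.6 -0.8] w 69.8 ff 0.0
{'g': (np.float64(429.4), np.float64(-85.5), -0.065, 71.4)}
{'b': (np.float64(627.5), np.float64(-148.4), 0.118, 69.3), 'y': (np.float64(835.8), np.float64(608.7), 1.058, 76.1), 'g': (np.float64(429.9), np.float64(-84.5), -0.046, 71.5), 'r': (np.float64(431.0), np.float64(79.7), -0.364, 69.2)}
turn [-0.0007  0.0018  0.0025] nrows>= 1 | shift(new tool axes) m [-0.0004  0.0003  0.1279] rows>= 3.08
```

Call:
play_rows(commands=[[[0, 0, 0.0025, -0.0004, 0.0003, 0.015, 0.07], [0, 0, 0, 0, 0, 0.025, 0.07], [0, 0, 0, 0, 0, 0.03, 0.07], [0, 0, 0, 0, 0, 0.025, 0.07], [0, 0, 0, 0, 0, 0.015, 0.07]]])

```text
time_s: 21.85
tcp_pos: [427.2, -85.0, 19.6]
ee_rot: [-3.14, 0.005, -0.065]
contact_force: [0.2, 0.2, -0.0]
gripper_width: 70.0
finger_force: 0.0
```

Call:
play_rows(commands=[[[0, 0, 0, 0, 0, 0.01, 0.07], [0, 0, 0, 0, 0, 0.006, 0.07], [0, 0, 0, 0, 0, 0.002, 0.07], [0, 0, 0, 0, 0, 0, 0.07], [0, 0, 0, 0, 0, 0, 0.07]]])

```text
time_s: 22.27
tcp_pos: [429.3, -85.6, 4.6]
ee_rot: [-3.141, 0.001, -0.065]
contact_force: [-0.0, -0.7, -0.2]
gripper_width: 69.9
finger_force: 0.0
```

Call:
play_rows(commands=[[[0, 0, 0, 0, 0, 0, 0.06], [0, 0, 0, 0, 0, 0, 0.05], [0, 0, 0, 0, 0, 0, 0.03], [0, 0, 0, 0, 0, 0, 0.03], [0, 0, 0, 0, 0, 0, 0.03]]])

```text
time_s: 22.68
tcp_pos: [429.4, -85.6, 5.0]
ee_rot: [-3.141, -0.0, -0.065]
contact_force: [-0.9, -0.2, 6.3]
gripper_width: 38.9
finger_force: 61.8
```

Call:
play_rows(commands=[[[0, 0, 0, 0, 0, 0, 0.03], [0, 0, 0, 0, 0, 0, 0.03], [0, 0, 0, 0, 0, 0, 0.03]]])

```text
time_s: 22.93
tcp_pos: [429.4, -85.6, 5.0]
ee_rot: [-3.141, -0.0, -0.065]
contact_force: [-1.1, 1.3, 7.0]
gripper_width: 38.5
finger_force: 61.8
```

```bash
python3 - <<'E'
from h import *
p,d,m=snap("wrist"); st(); z=arm.get_state()['tcp_pos'][2]; o=near(p,z); print(o); o=o[3]-.4
x,y=609.2-o*.993,.8-o*.12; print(x,y); mv(x,y,100,.12)
E
```

```text
22.98 [429.4 -85.6   5. ] [-3.1413e+00 -3.0000e-04 -6.5400e-02] F [-1.   0.5  5.5] w 38.6 ff 61.8
(229, 297, array([ 22.5, -19.1]), np.float64(1.67))
607.93889 0.6476000000000001
turn [-0.0003 -0.0003 -0.1854] nrows>= 2 | shift(new tool axes) m [ 0.1876 -0.0643 -0.095 ] rows>= 5.3
```

Call:
play_rows(commands=[[[0, 0, 0, 0, 0, -0.012, 0.03], [0, 0, 0, 0, 0, -0.025, 0.03], [0, 0, 0, 0, 0, -0.03, 0.03], [0, 0, -0.0927, 0, 0, -0.02, 0.03], [0, 0, -0.0927, 0, 0, -0.008, 0.03]]])

```text
time_s: 23.4
tcp_pos: [430.5, -85.9, 102.0]
ee_rot: [3.141, -0.003, 0.124]
contact_force: [0.4, 0.6, -1.6]
gripper_width: 38.7
finger_force: 61.0
```

Call:
play_rows(commands=[[[0, 0, 0, 0.0117, -0.004, 0, 0.03], [0, 0, 0, 0.0234, -0.008, 0, 0.03], [0, 0, 0, 0.0234, -0.008, 0, 0.03], [0, 0, 0, 0.0234, -0.008, 0, 0.03], [0, 0, 0, 0.0234, -0.008, 0, 0.03]]])

```text
time_s: 23.82
tcp_pos: [529.7, -36.1, 97.6]
ee_rot: [-3.14, 0.003, 0.118]
contact_force: [0.1, -0.4, -1.3]
gripper_width: 38.7
finger_force: 61.1
```

Call:
play_rows(commands=[[[0, 0, 0, 0.0234, -0.008, 0, 0.03], [0, 0, 0, 0.0234, -0.008, 0, 0.03], [0, 0, 0, 0.0234, -0.008, 0, 0.03], [0, 0, 0, 0.0121, -0.0043, 0, 0.03], [0, 0, 0, 0, 0, 0, 0.03]]])

```text
time_s: 24.23
tcp_pos: [609.7, 2.9, 96.8]
ee_rot: [-3.14, 0.001, 0.12]
contact_force: [0.4, -0.3, -1.6]
gripper_width: 38.6
finger_force: 61.0
```

Call:
play_rows(commands=[[[0, 0, 0, 0, 0, 0.008, 0.03], [0, 0, 0, 0, 0, 0.014, 0.03], [0, 0, 0, 0, 0, 0.01, 0.03], [0, 0, 0, 0, 0, 0.006, 0.03], [0, 0, 0, 0, 0, 0, 0.03]]])

```text
time_s: 24.65
tcp_pos: [605.3, 0.5, 58.9]
ee_rot: [-3.14, 0.005, 0.119]
contact_force: [-0.5, -0.2, -1.3]
gripper_width: 38.6
finger_force: 61.1
```

Call:
play_rows(commands=[[[0, 0, 0, 0, 0, 0, 0.03], [0, 0, 0, 0, 0, 0, 0.03], [0, 0, 0, 0, 0, 0, 0.03], [0, 0, 0, 0, 0, 0, 0.03], [0, 0, 0, 0, 0, 0, 0.03]]])

```text
time_s: 25.07
tcp_pos: [607.5, 0.8, 61.3]
ee_rot: [-3.141, 0.001, 0.12]
contact_force: [0.5, -0.2, -1.8]
gripper_width: 38.4
finger_force: 61.1
```

```bash
python3 - <<'E'
from h import *
st(); mv(607.9,.7,50,.12)
E
```

```text
25.07 [607.5   0.8  61.3] [-3.1408e+00  7.0000e-04  1.1990e-01] F [ 0.5 -0.2 -1.8] w 38.4 ff 61.1
turn [-0.0008  0.0007 -0.0001] nrows>= 1 | shift(new tool axes) m [0.0003 0.0002 0.0113] rows>= 0.27
```

Call:
play_rows(commands=[[[0, 0, 0, 0.0003, 0, 0.002, 0.03], [0, 0, 0, 0, 0, 0.002, 0.03], [0, 0, 0, 0, 0, 0.002, 0.03], [0, 0, 0, 0, 0, 0.002, 0.03], [0, 0, 0, 0, 0, 0.002, 0.03]]])

```text
time_s: 25.48
tcp_pos: [608.6, 0.9, 51.8]
ee_rot: [-3.141, -0.001, 0.12]
contact_force: [0.3, 0.4, 5.8]
gripper_width: 38.7
finger_force: 61.7
```

Call:
play_rows(commands=[[[0, 0, 0, 0, 0, 0.002, 0.03], [0, 0, 0, 0, 0, 0.002, 0.03], [0, 0, 0, 0, 0, 0.002, 0.03], [0, 0, 0, 0, 0, 0.002, 0.03], [0, 0, 0, 0, 0, 0.002, 0.03]]])

```text
time_s: 25.9
tcp_pos: [609.3, 0.9, 42.9]
ee_rot: [-3.141, -0.003, 0.12]
contact_force: [-0.2, 0.7, 0.4]
gripper_width: 38.6
finger_force: 61.2
```

Call:
play_rows(commands=[[[0, 0, 0, 0, 0, 0.002, 0.03], [0, 0, 0, 0, 0, 0.002, 0.03], [0, 0, 0, 0, 0, 0.002, 0.03], [0, 0, 0, 0, 0, 0.002, 0.03], [0, 0, 0, 0, 0, 0.002, 0.03]]])

```text
time_s: 26.32
tcp_pos: [607.6, 0.9, 30.6]
ee_rot: [-3.141, 0.001, 0.12]
contact_force: [1.4, 0.1, 2.2]
gripper_width: 38.7
finger_force: 61.6
```

```bash
python3 - <<'E'
from h import *
st(); mv(607.9,.7,15,.12)
E
```

```text
26.32 [607.6   0.9  30.6] [-3.1406e+00  1.3000e-03  1.2010e-01] F [1.4 0.1 2.2] w 38.7 ff 61.6
turn [-0.001   0.0013  0.0001] nrows>= 1 | shift(new tool axes) m [0.0002 0.0003 0.0156] rows>= 0.38
```

Call:
play_rows(commands=[[[0, 0, 0, 0.0003, 0, 0.003, 0.03], [0, 0, 0, 0, 0, 0.003, 0.03], [0, 0, 0, 0, 0, 0.003, 0.03], [0, 0, 0, 0, 0, 0.002, 0.03], [0, 0, 0, 0, 0, 0.002, 0.03]]])

```text
time_s: 26.73
tcp_pos: [607.7, 0.9, 17.4]
ee_rot: [-3.141, 0.002, 0.12]
contact_force: [1.1, -0.0, 2.7]
gripper_width: 39.0
finger_force: 61.7
```

Call:
play_rows(commands=[[[0, 0, 0, 0, 0, 0.002, 0.03], [0, 0, 0, 0, 0, 0.001, 0.03], [0, 0, 0, 0, 0, 0.001, 0.03], [0, 0, 0, 0, 0, 0.0005, 0.03], [0, 0, 0, 0, 0, 0, 0.03]]])

```text
time_s: 27.15
tcp_pos: [607.8, 1.0, 15.0]
ee_rot: [-3.141, 0.001, 0.12]
contact_force: [-2.9, 0.2, 10.7]
gripper_width: 39.1
finger_force: 62.9
```

```bash
python3 - <<'E'
from h import *
st(); p,d,m=snap("wrist","w6.png"); print(near(p,arm.get_state()['tcp_pos'][2]-10)); print(loggers("top",*snap("top")[::2],20)); mv(431,80,135,-.364)
E
```

```text
27.15 [607.8   1.   15. ] [-3.1408e+00  7.0000e-04  1.2000e-01] F [-2.9  0.2 10.7] w 39.1 ff 62.9
(229, 297, array([ 22.4, -19.2]), np.float64(1.63))
{'b': (np.float64(629.0), np.float64(-157.2), 0.277, 71.7), 'y': (np.float64(836.1), np.float64(608.4), 1.078, 75.9), 'r': (np.float64(432.1), np.float64(82.1), -0.287, 69.1)}
turn [-0.0006  0.0009  0.484 ] nrows>= 4 | shift(new tool axes) m [-0.1934 -0.0109 -0.12  ] rows>= 5.49
```

Call:
play_rows(commands=[[[0, 0, 0, 0, 0, 0, 0.055], [0, 0, 0, 0, 0, 0, 0.055], [0, 0, 0, 0, 0, 0, 0.055], [0, 0, 0, 0, 0, -0.01, 0.055], [0, 0, 0, 0, 0, -0.02, 0.055]]])

```text
time_s: 27.67
tcp_pos: [604.8, 0.9, 40.6]
ee_rot: [-3.14, 0.009, 0.12]
contact_force: [-0.3, 0.0, 0.4]
gripper_width: 54.9
finger_force: 0.0
```

Call:
play_rows(commands=[[[0, 0, 0, 0, 0, -0.025, 0.055], [0, 0, 0, 0, 0, -0.025, 0.055], [0, 0, 0, 0, 0, -0.025, 0.07], [0, 0, 0.1, 0, 0, -0.015, 0.07], [0, 0, 0.12, 0, 0, 0, 0.07]]])

```text
time_s: 28.08
tcp_pos: [609.5, -21.8, 138.5]
ee_rot: [-3.116, -0.006, -0.048]
contact_force: [1.4, 0.2, -0.0]
gripper_width: 70.2
finger_force: 0.0
```

Call:
play_rows(commands=[[[0, 0, 0.12, 0, 0, 0, 0.07], [0, 0, 0.12, -0.0121, -0.0007, 0, 0.07], [0, 0, 0.024, -0.0242, -0.0013, 0, 0.07], [0, 0, 0, -0.0242, -0.0014, 0, 0.07], [0, 0, 0, -0.0242, -0.0014, 0, 0.07]]])

```text
time_s: 28.5
tcp_pos: [511.2, -78.6, 134.8]
ee_rot: [-3.062, 0.014, -0.198]
contact_force: [0.7, 0.1, 0.3]
gripper_width: 70.1
finger_force: 0.0
```

Call:
play_rows(commands=[[[0, 0, 0, -0.0242, -0.0014, 0, 0.07], [0, 0, 0, -0.0242, -0.0014, 0, 0.07], [0, 0, 0, -0.0242, -0.0014, 0, 0.07], [0, 0, 0, -0.0242, -0.0014, 0, 0.07], [0, 0, 0, -0.0121, -0.0007, 0, 0.07]]])

```text
time_s: 28.92
tcp_pos: [403.0, -53.0, 136.8]
ee_rot: [-3.059, 0.016, -0.191]
contact_force: [-0.3, -0.1, -0.3]
gripper_width: 69.8
finger_force: 0.0
```

Call:
play_rows(commands=[[[0, 0, 0, 0, 0, 0, 0.07], [0, 0, 0, 0, 0, 0, 0.07], [0, 0, 0, 0, 0, 0, 0.07], [0, 0, 0, 0, 0, 0, 0.07], [0, 0, 0, 0, 0, 0, 0.07]]])

```text
time_s: 29.33
tcp_pos: [407.3, -53.9, 136.8]
ee_rot: [-3.059, 0.013, -0.191]
contact_force: [0.3, -0.4, -0.4]
gripper_width: 70.0
finger_force: 0.0
```

```bash
python3 - <<'E'
from h import *
st(); p,d,m=snap("wrist","w7.png"); L=loggers("wrist",p,m,150); print(L)
P,D,M=snap("top","t3.png"); print(loggers("top",P,M,20))
h=cv2.cvtColor(p,cv2.COLOR_RGB2HSV)
if 'r' in L: mv(L['r'][0],L['r'][1],4,L['r'][2])
E
```

```text
29.33 [407.3 -53.9 136.8] [-3.0591  0.0133 -0.1914] F [ 0.3 -0.4 -0.4] w 70.0 ff 0.0
{'r': (np.float64(432.5), np.float64(80.0), -0.363, 71.1)}
{'b': (np.float64(627.5), np.float64(-148.4), 0.118, 69.3), 'y': (np.float64(836.2), np.float64(608.4), 1.073, 76.3), 'g': (np.float64(609.6), np.float64(1.2), 0.118, 70.2), 'r': (np.float64(431.0), np.float64(79.7), -0.364, 69.2)}
turn [-0.0811  0.0209  0.1709] nrows>= 2 | shift(new tool axes) m [-0.0235 -0.1342  0.1326] rows>= 4.58
```

View pics/t3.png

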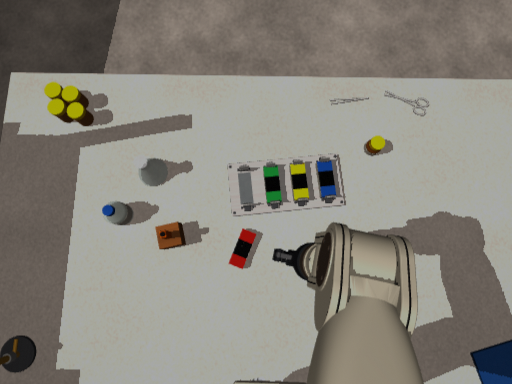

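```bash
python3 - <<'E'
from h import *
s=arm.get_state(); print(s['joint_pos'].round(3)); mv(407,-54,137,-.191)
E
```

```text
[-0.192  0.147 -0.376  1.063  0.082  3.141]
turn [-0.0825  0.0139 -0.001 ] nrows>= 1 | shift(new tool axes) m [ 0.0002  0.0002 -0.0004] rows>= 0.01
```

Call:
play_rows(commands=[[[0, 0, -0.119, 0, 0, 0, 0.07], [-0.04, 0.007, -0.11, 0, 0, 0, 0.07], [-0.04, 0.007, -0.11, 0, 0, 0, 0.07], [0, 0, -0.119, 0, 0, 0, 0.07], [0, 0, -0.119, 0, 0, 0, 0.07]]])

```text
time_s: 29.85
tcp_pos: [406.4, -53.3, 136.6]
ee_rot: [3.138, -0.019, 0.391]
contact_force: [0.4, -0.8, 0.1]
gripper_width: 70.2
finger_force: 0.0
```

Call:
play_rows(commands=[[[0, 0, -0.12, 0, 0, 0, 0.07], [0, 0, -0.12, 0, 0, 0, 0.07], [0, 0, -0.12, 0, 0, 0, 0.07], [0, 0, -0.12, 0, 0, 0, 0.07], [0, 0, -0.12, 0, 0, 0, 0.07]]])

```text
time_s: 30.27
tcp_pos: [406.5, -53.7, 136.6]
ee_rot: [3.128, -0.014, 0.99]
contact_force: [-0.1, -0.7, -0.2]
gripper_width: 69.7
finger_force: 0.0
```

Call:
play_rows(commands=[[[0, 0, -0.12, 0, 0, 0, 0.07], [0, 0, -0.12, 0, 0, 0, 0.07], [0, 0, -0.12, 0, 0, 0, 0.07], [0, 0, -0.12, 0, 0, 0, 0.07], [0, 0, -0.12, 0, 0, 0, 0.07]]])

```text
time_s: 30.68
tcp_pos: [406.6, -53.7, 136.6]
ee_rot: [3.123, -0.004, 1.59]
contact_force: [0.0, 0.0, -0.9]
gripper_width: 70.1
finger_force: 0.0
```

Call:
play_rows(commands=[[[0, 0, -0.12, 0, 0, 0, 0.07], [0, 0, -0.12, 0, 0, 0, 0.07], [0, 0, -0.12, 0, 0, 0, 0.07], [0, 0, -0.12, 0, 0, 0, 0.07], [0, 0, -0.12, 0, 0, 0, 0.07]]])

```text
time_s: 31.1
tcp_pos: [406.6, -53.7, 136.6]
ee_rot: [3.124, 0.007, 2.19]
contact_force: [0.3, 1.0, -1.0]
gripper_width: 70.1
finger_force: 0.0
```

Call:
play_rows(commands=[[[0, 0, -0.12, 0, 0, 0, 0.07], [0, 0, -0.12, 0, 0, 0, 0.07], [0, 0, -0.12, 0, 0, 0, 0.07], [0, 0, 0, 0, 0, 0, 0.07], [0, 0, 0, 0, 0, 0, 0.07]]])

```text
time_s: 31.52
tcp_pos: [406.4, -53.7, 136.6]
ee_rot: [3.127, 0.013, 2.541]
contact_force: [-0.2, 0.3, 0.6]
gripper_width: 70.2
finger_force: 0.0
```

```bash
python3 - <<'E'
from h import *
st(); mv(432,80,135,2.777)
E
```

```text
31.52 [406.4 -53.7 136.6] [3.1273 0.0131 2.5412] F [-0.2  0.3  0.6] w 70.2 ff 0.0
turn [ 0.0127  0.0147 -0.2357] nrows>= 2 | shift(new tool axes) m [0.0238 0.134  0.0016] rows>= 3.28
```

Call:
play_rows(commands=[[[0.006, 0.007, -0.118, 0, 0, 0, 0.07], [0.006, 0.007, -0.118, 0, 0, 0, 0.07], [0, 0, 0, 0.0024, 0.0134, 0, 0.07], [0, 0, 0, 0.0048, 0.0268, 0, 0.07], [0, 0, 0, 0.0048, 0.0268, 0, 0.07]]])

```text
time_s: 31.93
tcp_pos: [419.0, 13.5, 136.8]
ee_rot: [3.141, 0.001, 2.775]
contact_force: [0.4, 0.2, -0.5]
gripper_width: 70.0
finger_force: 0.0
```

Call:
play_rows(commands=[[[0, 0, 0, 0.0048, 0.0268, 0, 0.07], [0, 0, 0, 0.0048, 0.0268, 0, 0.07], [0, 0, 0, 0.0024, 0.0134, 0, 0.07], [0, 0, 0, 0, 0, 0, 0.07], [0, 0, 0, 0, 0, 0, 0.07]]])

```text
time_s: 32.35
tcp_pos: [431.2, 80.6, 136.6]
ee_rot: [-3.142, 0.001, 2.78]
contact_force: [0.6, -0.4, -0.4]
gripper_width: 70.0
finger_force: 0.0
```

Call:
play_rows(commands=[[[0, 0, 0, 0, 0, 0, 0.07], [0, 0, 0, 0, 0, 0, 0.07], [0, 0, 0, 0, 0, 0, 0.07], [0, 0, 0, 0, 0, 0, 0.07]]])

```text
time_s: 32.68
tcp_pos: [431.1, 79.4, 136.8]
ee_rot: [3.141, 0.001, 2.779]
contact_force: [-0.1, 0.8, 0.6]
gripper_width: 70.3
finger_force: 0.0
```

```bash
python3 - <<'E'
from h import *
st(); p,d,m=snap("wrist"); L=loggers("wrist",p,m,150); print(L); print(loggers("top",*snap("top")[::2],20))
if 'r' in L: mv(L['r'][0],L['r'][1],4,L['r'][2]+np.pi)
E
```

```text
32.68 [431.1  79.4 136.8] [3.1412e+00 1.1000e-03 2.7785e+00] F [-0.1  0.8  0.6] w 70.3 ff 0.0
{'r': (np.float64(432.2), np.float64(79.8), -0.363, 70.6)}
{'b': (np.float64(627.5), np.float64(-148.4), 0.118, 69.3), 'y': (np.float64(835.8), np.float64(608.8), 1.058, 75.9), 'g': (np.float64(610.1), np.float64(0.7), 0.105, 71.1)}
turn [0.0006 0.0012 0.0005] nrows>= 1 | shift(new tool axes) m [-0.0009  0.0005  0.1329] rows>= 3.2
```

Call:
play_rows(commands=[[[0, 0.001, 0, -0.0009, 0.0005, 0.015, 0.07], [0, 0, 0, 0, 0, 0.025, 0.07], [0, 0, 0, 0, 0, 0.03, 0.07], [0, 0, 0, 0, 0, 0.025, 0.07], [0, 0, 0, 0, 0, 0.018, 0.07]]])

```text
time_s: 33.2
tcp_pos: [431.1, 79.9, 21.9]
ee_rot: [-3.141, -0.002, 2.78]
contact_force: [0.3, 0.7, -0.7]
gripper_width: 70.2
finger_force: 0.0
```

Call:
play_rows(commands=[[[0, 0, 0, 0, 0, 0.012, 0.07], [0, 0, 0, 0, 0, 0.006, 0.07], [0, 0, 0, 0, 0, 0.002, 0.07], [0, 0, 0, 0, 0, 0, 0.07], [0, 0, 0, 0, 0, 0, 0.07]]])

```text
time_s: 33.62
tcp_pos: [433.1, 80.4, 4.5]
ee_rot: [3.14, 0.001, 2.78]
contact_force: [-0.2, 0.2, 0.4]
gripper_width: 69.9
finger_force: 0.0
```

Call:
play_rows(commands=[[[0, 0, 0, 0, 0, 0, 0.06], [0, 0, 0, 0, 0, 0, 0.05], [0, 0, 0, 0, 0, 0, 0.03], [0, 0, 0, 0, 0, 0, 0.03], [0, 0, 0, 0, 0, 0, 0.03]]])

```text
time_s: 34.03
tcp_pos: [433.1, 80.5, 4.8]
ee_rot: [3.14, 0.002, 2.78]
contact_force: [-1.0, -0.1, 5.9]
gripper_width: 39.0
finger_force: 61.9
```

Call:
play_rows(commands=[[[0, 0, 0, 0, 0, 0, 0.03], [0, 0, 0, 0, 0, 0, 0.03], [0, 0, 0, 0, 0, 0, 0.03]]])

```text
time_s: 34.28
tcp_pos: [433.1, 80.5, 4.8]
ee_rot: [3.14, 0.002, 2.78]
contact_force: [-0.4, -0.1, 5.0]
gripper_width: 38.7
finger_force: 61.9
```

```bash
python3 - <<'E'
from h import *
p,d,m=snap("wrist","w8.png"); st(); z=arm.get_state()['tcp_pos'][2]; o=near(p,z); print(o); o=-(o[3]-.4)
x,y=600.2-o*.993,75.3-o*.12; print(x,y); mv(x,y,100,.12+np.pi)
E
```

```text
34.33 [433.1  80.5   4.8] [3.1401e+00 2.0000e-03 2.7804e+00] F [-0.6 -0.3  6.6] w 38.8 ff 61.9
(230, 298, array([ 22. , -19.6]), np.float64(1.19))
600.9844700000001 75.3948
turn [ 0.001   0.0023 -0.4812] nrows>= 4 | shift(new tool axes) m [-0.166  -0.0252 -0.0952] rows>= 4.65
```

Call:
play_rows(commands=[[[0, 0, 0, 0, 0, -0.012, 0.03], [0, 0, 0, 0, 0, -0.025, 0.03], [0, 0.002, -0.1203, 0, 0, -0.03, 0.03], [0, 0, -0.1203, 0, 0, -0.02, 0.03], [0, 0, -0.1203, 0, 0, -0.008, 0.03]]])

```text
time_s: 34.75
tcp_pos: [434.2, 80.7, 101.9]
ee_rot: [3.14, 0.003, -3.136]
contact_force: [0.8, 0.5, -1.1]
gripper_width: 38.4
finger_force: 61.1
```

Call:
play_rows(commands=[[[0, 0, -0.1203, 0, 0, 0, 0.03], [0, 0, 0, -0.0118, -0.0018, 0, 0.03], [0, 0, 0, -0.0236, -0.0036, 0, 0.03], [0, 0, 0, -0.0236, -0.0036, 0, 0.03], [0, 0, 0, -0.0236, -0.0036, 0, 0.03]]])

```text
time_s: 35.17
tcp_pos: [516.3, 77.7, 98.7]
ee_rot: [3.14, -0.002, -3.021]
contact_force: [-0.2, 0.7, -1.3]
gripper_width: 38.4
finger_force: 61.1
```

Call:
play_rows(commands=[[[0, 0, 0, -0.0236, -0.0036, 0, 0.03], [0, 0, 0, -0.0236, -0.0036, 0, 0.03], [0, 0, 0, -0.0236, -0.0036, 0, 0.03], [0, 0, 0, -0.0118, -0.0018, 0, 0.03], [0, 0, 0, 0, 0, 0, 0.03]]])

```text
time_s: 35.58
tcp_pos: [601.8, 74.9, 98.0]
ee_rot: [3.14, 0.0, -3.022]
contact_force: [-0.1, -1.2, -0.9]
gripper_width: 38.9
finger_force: 61.1
```

Call:
play_rows(commands=[[[0, 0, 0, 0, 0, 0.008, 0.03], [0, 0, 0, 0, 0, 0.014, 0.03], [0, 0, 0, 0, 0, 0.01, 0.03], [0, 0, 0, 0, 0, 0.006, 0.03], [0, 0, 0, 0, 0, 0, 0.03]]])

```text
time_s: 36.0
tcp_pos: [597.2, 75.0, 58.7]
ee_rot: [3.14, -0.005, -3.021]
contact_force: [-0.2, -0.4, -1.8]
gripper_width: 38.6
finger_force: 61.2
```

Call:
play_rows(commands=[[[0, 0, 0, 0, 0, 0, 0.03], [0, 0, 0, 0, 0, 0, 0.03], [0, 0, 0, 0, 0, 0, 0.03], [0, 0, 0, 0, 0, 0, 0.03], [0, 0, 0, 0, 0, 0, 0.03]]])

```text
time_s: 36.42
tcp_pos: [599.6, 75.2, 61.0]
ee_rot: [3.14, -0.001, -3.022]
contact_force: [1.1, -0.6, -1.4]
gripper_width: 39.1
finger_force: 61.2
```

```bash
python3 - <<'E'
from h import *
st(); mv(600.4,75.3,50,.12+np.pi)
E
```

```text
36.42 [599.6  75.2  61. ] [ 3.1403e+00 -6.0000e-04 -3.0216e+00] F [ 1.1 -0.6 -1.4] w 39.1 ff 61.2
turn [ 0.0013 -0.0006  0.    ] nrows>= 1 | shift(new tool axes) m [-0.0008  0.      0.011 ] rows>= 0.27
```

Call:
play_rows(commands=[[[0, 0, 0, -0.0006, 0, 0.002, 0.03], [0, 0, 0, 0, 0, 0.002, 0.03], [0, 0, 0, 0, 0, 0.002, 0.03], [0, 0, 0, 0, 0, 0.002, 0.03], [0, 0, 0, 0, 0, 0.002, 0.03]]])

```text
time_s: 36.83
tcp_pos: [600.9, 75.3, 51.5]
ee_rot: [3.14, 0.001, -3.022]
contact_force: [-0.4, 0.0, 6.1]
gripper_width: 38.6
finger_force: 61.7
```

Call:
play_rows(commands=[[[0, 0, 0, 0, 0, 0.002, 0.03], [0, 0, 0, 0, 0, 0.002, 0.03], [0, 0, 0, 0, 0, 0.002, 0.03], [0, 0, 0, 0, 0, 0.002, 0.03], [0, 0, 0, 0, 0, 0.002, 0.03]]])

```text
time_s: 37.25
tcp_pos: [601.8, 75.4, 42.9]
ee_rot: [3.14, 0.003, -3.022]
contact_force: [-1.8, 0.4, 9.5]
gripper_width: 38.9
finger_force: 62.3
```

Call:
play_rows(commands=[[[0, 0, 0, 0, 0, 0.002, 0.03], [0, 0, 0, 0, 0, 0.002, 0.03], [0, 0, 0, 0, 0, 0.002, 0.03], [0, 0, 0, 0, 0, 0.002, 0.03], [0, 0, 0, 0, 0, 0.002, 0.03]]])

```text
time_s: 37.67
tcp_pos: [600.0, 75.2, 30.4]
ee_rot: [3.14, -0.001, -3.022]
contact_force: [0.3, -0.1, 3.7]
gripper_width: 38.8
finger_force: 61.5
```

```bash
python3 - <<'E'
from h import *
st(); mv(600.4,75.3,14.8,.12+np.pi)
E
```

```text
37.67 [600.   75.2  30.4] [ 3.1403e+00 -1.2000e-03 -3.0216e+00] F [ 0.3 -0.1  3.7] w 38.8 ff 61.5
turn [ 0.0013 -0.0012 -0.    ] nrows>= 1 | shift(new tool axes) m [-0.0004  0.      0.0156] rows>= 0.38
```

Call:
play_rows(commands=[[[0, 0, 0, 0, 0, 0.003, 0.03], [0, 0, 0, 0, 0, 0.003, 0.03], [0, 0, 0, 0, 0, 0.003, 0.03], [0, 0, 0, 0, 0, 0.002, 0.03], [0, 0, 0, 0, 0, 0.002, 0.03]]])

```text
time_s: 38.08
tcp_pos: [599.8, 75.2, 17.2]
ee_rot: [3.14, -0.002, -3.022]
contact_force: [0.8, -0.3, 3.3]
gripper_width: 39.0
finger_force: 61.5
```

Call:
play_rows(commands=[[[0, 0, 0, 0, 0, 0.002, 0.03], [0, 0, 0, 0, 0, 0.001, 0.03], [0, 0, 0, 0, 0, 0.001, 0.03], [0, 0, 0, 0, 0, 0.0005, 0.03], [0, 0, 0, 0, 0, 0, 0.03]]])

```text
time_s: 38.5
tcp_pos: [599.7, 75.2, 14.8]
ee_rot: [3.14, -0.001, -3.022]
contact_force: [-3.2, 0.0, 13.5]
gripper_width: 39.0
finger_force: 62.9
```

```bash
python3 - <<'E'
from h import *
st(); p,d,m=snap("wrist"); print(near(p,arm.get_state()['tcp_pos'][2]-10))
E
```

```text
38.5 [599.7  75.2  14.8] [ 3.1404e+00 -8.0000e-04 -3.0216e+00] F [-3.2  0.  13.5] w 39.0 ff 62.9
(230, 298, array([ 22. , -19.6]), np.float64(1.2))
```

Call:
play_rows(commands=[[[0, 0, 0, 0, 0, 0, 0.055], [0, 0, 0, 0, 0, 0, 0.055], [0, 0, 0, 0, 0, 0, 0.055], [0, 0, 0, 0, 0, -0.01, 0.055], [0, 0, 0, 0, 0, -0.02, 0.055]]])

```text
time_s: 38.97
tcp_pos: [597.0, 74.8, 40.3]
ee_rot: [3.14, -0.009, -3.022]
contact_force: [0.8, 0.4, -0.9]
gripper_width: 55.1
finger_force: 0.0
```

Call:
play_rows(commands=[[[0, 0, 0, 0, 0, -0.025, 0.055], [0, 0, 0, 0, 0, -0.025, 0.055], [0, 0, 0, 0, 0, -0.025, 0.07], [0, 0, 0, -0.0055, -0.0094, 0, 0.085], [0, 0, 0, -0.0109, -0.0187, 0, 0.085]]])

```text
time_s: 39.38
tcp_pos: [620.4, 50.7, 120.8]
ee_rot: [3.14, 0.002, -3.018]
contact_force: [-0.0, -0.9, -1.0]
gripper_width: 84.8
finger_force: 0.0
```

Call:
play_rows(commands=[[[0, 0, 0, -0.0109, -0.0187, 0, 0.085], [0, 0, 0, -0.0109, -0.0187, 0, 0.085], [0, 0, 0, -0.0109, -0.0187, 0, 0.085], [0, 0, 0, -0.0109, -0.0187, 0, 0.085], [0, 0, 0, -0.0054, -0.0094, 0, 0.085]]])

```text
time_s: 39.8
tcp_pos: [679.4, -31.1, 117.2]
ee_rot: [3.141, -0.002, -3.024]
contact_force: [0.2, 0.0, 0.3]
gripper_width: 84.9
finger_force: 0.0
```

Call:
play_rows(commands=[[[0, 0, 0, 0, 0, 0, 0.085], [0, 0, 0, 0, 0, 0, 0.085], [0, 0, 0, 0, 0, 0, 0.085], [0, 0, 0, 0, 0, 0, 0.085], [0, 0, 0, 0, 0, 0, 0.085]]])

```text
time_s: 40.22
tcp_pos: [677.9, -27.6, 118.0]
ee_rot: [3.14, -0.002, -3.02]
contact_force: [0.6, 1.1, -0.8]
gripper_width: 84.9
finger_force: 0.0
```

```bash
python3 - <<'E'
from h import *
st(); p,d,m=snap("wrist","w9.png"); np.savez("w9.npz",p=p,d=d,f=m[0],c=[m[1],m[2]],R=m[3],t=m[4])
print(loggers("wrist",p,m,150,34.)); X=cloud("wrist",d,m)
c,s=np.cos(.12),np.sin(.12); B=X[...,:2]-[613.7,-36.4]; u=B@[c,s]; v=B@[-s,c]
for k in range(4):
    w=v-(k-1.5)*75
    for a,b in((-45,-28),(-18,-8),(-8,8),(8,18),(28,45)):
        M=(u>a)&(u<b)&(np.abs(w)<15)&(d>0); print(k,a,M.sum(),np.percentile(X[M][:,2],[10,50,90]).round(1),end='; ')
    print()
h=cv2.convertScaleAbs(p[:,:,::-1],alpha=8); o=np.vstack([p[20:230,:,::-1],h[20:230]]); cv2.imwrite("pics/w9b.png",cv2.resize(o,(720,590)))
E
```

```text
40.22 [677.9 -27.6 118. ] [ 3.1402e+00 -1.7000e-03 -3.0203e+00] F [ 0.6  1.1 -0.8] w 84.9 ff 0.0
{'b': (np.float64(627.3), np.float64(-147.2), 0.119, 71.2), 'y': (np.float64(618.3), np.float64(-72.7), 0.12, 71.3), 'g': (np.float64(609.3), np.float64(1.7), 0.119, 71.2)}
0 -45 979 [34.6 35.5 36.4]; 0 -18 493 [34.4 35.1 36.1]; 0 -8 773 [32.3 35.  35.8]; 0 8 454 [34.4 35.1 36. ]; 0 28 713 [34.7 35.5 36.3]; 
1 -45 987 [34.5 35.4 36.4]; 1 -18 496 [32.1 34.8 35.8]; 1 -8 778 [34.  35.1 36. ]; 1 8 452 [34.1 35.1 36. ]; 1 28 708 [34.6 35.4 36.3]; 
2 -45 972 [34.4 35.3 36.2]; 2 -18 497 [32.1 34.8 35.8]; 2 -8 773 [34.  35.  35.9]; 2 8 448 [34.2 35.  35.9]; 2 28 709 [34.5 35.3 36.2]; 
3 -45 965 [34.3 35.3 36.2]; 3 -18 499 [34.1 35.  35.8]; 3 -8 772 [34.1 34.9 35.8]; 3 8 457 [31.7 34.7 35.6]; 3 28 703 [34.4 35.2 36. ];
```

View pics/w9b.png

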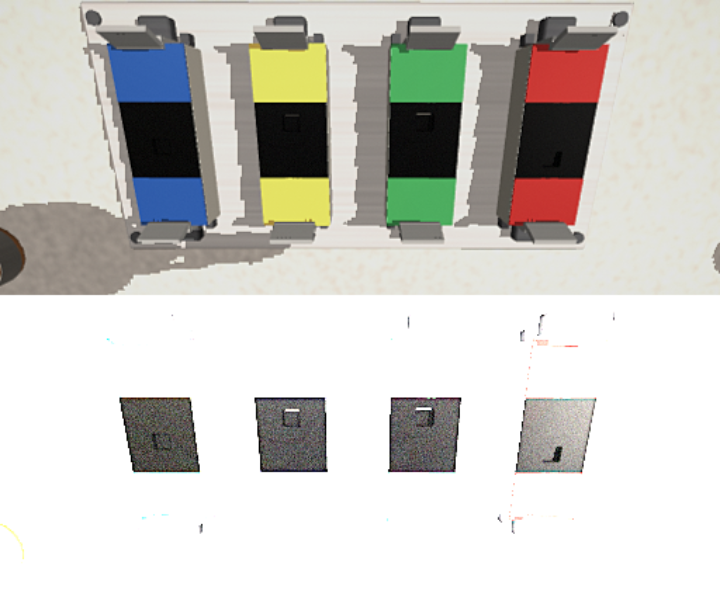

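```bash
python3 - <<'E'
from h import *
a=np.load("w9.npz"); p,d=a['p'],a['d']; m=(a['f'],*a['c'],a['R'],a['t']); X=cloud("w",d,m)
c,s=np.cos(.12),np.sin(.12); B=X[...,:2]-[613.7,-36.4]; u=B@[c,s]; v=B@[-s,c]
for k in range(4):
    w=v-(k-1.5)*75; M=((np.abs(u)<20)&(np.abs(w)<10)&(X[...,2]<33.3)&(d>0)).astype(np.uint8)
    n,l,stt,ce=cv2.connectedComponentsWithStats(M); i=1+stt[1:,4].argmax()
    q=ray("w",ce[i],35,m)[0]; qb=q[:2]-[613.7,-36.4]
    box=stt[i]; e=ray("w",[(box[0],box[1]),(box[0]+box[2]-1,box[1]+box[3]-1)],33,m)
    print(k,box,ce[i].round(1),q.round(1),"u,w",(qb@[c,s]).round(1),(qb@[-s,c]-(k-1.5)*75).round(1),"px z",np.median(X[l==i][:,2]).round(1),e[:,:2].round(1).tolist())
# logger centres by window edges (black)
W=(p.max(2)<45).astype(np.uint8)
for k in range(4):
    w=v-(k-1.5)*75; M=W*((np.abs(u)<30)&(np.abs(w)<24)&(X[...,2]>28)).astype(np.uint8)
    cs,_=cv2.findContours(cv2.morphologyEx(M,cv2.MORPH_CLOSE,np.ones((7,7))),cv2.RETR_EXTERNAL,cv2.CHAIN_APPROX_NONE); q=max(cs,key=cv2.contourArea)
    r=cv2.minAreaRect(ray("w",q[:,0],34,m)[:,:2].astype(np.float32)); b=np.array(r[0])-[613.7,-36.4]; print("win",k,np.round(r[0],1),np.round(r[1],1),"u,w",(b@[c,s]).round(1),(b@[-s,c]-(k-1.5)*75).round(1))
# stand & stylus from initial top
a=np.load("a.npz"); p,d=a['p'],a['d']; X=cloud("top",d); M=(X[...,2]>70)&(np.abs(X[...,0]-462)<60)&(np.abs(X[...,1]-274)<60)
q=X[M]; print(len(q),q.mean(0),q[:,2].max()); T=q[q[:,2]>98]; print(T.mean(0),T.min(0),T.max(0)); 
M=(np.abs(X[...,2]-56)<5)&(np.abs(X[...,0]-462)<45)&(np.abs(X[...,1]-274)<45); print(cv2.minAreaRect(X[M][:,:2].astype(np.float32)))
p2=a['p2'];hs=cv2.cvtColor(p2,cv2.COLOR_RGB2HSV)
E
```

```text
0 [109 118  13  13 119] [115.4 124. ] [ 630.1 -145.7   35. ] u,w 3.2 2.0 px z 32.0 [[626.3, -151.6], [634.8, -142.4]]
1 [201 102  13  12 144] [207.2 107.5] [608.5 -73.4  35. ] u,w -9.5 1.4 px z 32.1 [[605.1, -78.8], [612.4, -68.8]]
2 [296 102  13  11 130] [301.8 106.9] [5.991e+02 5.000e-01 3.500e+01] u,w -10.0 0.9 px z 32.0 [[596.1, -4.3], [602.5, 6.5]]
3 [386 128  15  11 121] [392.1 133. ] [610.4  76.9  35. ] u,w 10.3 0.4 px z 31.8 [[607.2, 71.8], [613.7, 85.5]]
win 0 [ 627.1 -147.2] [40.6 39.8] u,w 0.0 0.9
win 1 [618.1 -72.8] [40.6 39.4] u,w -0.0 0.8
win 2 [609.1   1.7] [40.6 39.3] u,w -0.0 0.8
win 3 [600.1  75.9] [40.6 39.6] u,w -0.1 0.6
88 [461.94821361 270.29535849 107.39986245] 123.0720051105215
[462.0584196  271.89151221 115.7085869 ] [453.41223073 263.97540669 101.68478793] [471.29892711 282.66433669 123.07200511]
((462.4444885253906, 274.061767578125), (60.20021438598633, 61.00468826293945), 14.196954727172852)
```

Call:
play_rows(commands=[[[0, 0, 0, 0, 0, -0.015, 0.06], [0, 0, 0, 0, 0, -0.025, 0.06], [0, 0, 0, 0, 0, -0.025, 0.06], [0, 0, -0.064, 0, 0, -0.017, 0.06], [0, 0, -0.064, 0.0052, 0.0133, 0, 0.06]]])

```text
time_s: 40.68
tcp_pos: [673.9, -17.9, 205.2]
ee_rot: [-3.139, 0.008, -2.892]
contact_force: [0.2, 0.2, 0.7]
gripper_width: 60.1
finger_force: 0.0
```

Call:
play_rows(commands=[[[0, 0, 0, 0.0104, 0.0266, 0, 0.06], [0, 0, 0, 0.0104, 0.0266, 0, 0.06], [0, 0, 0, 0.0104, 0.0266, 0, 0.06], [0, 0, 0, 0.0104, 0.0266, 0, 0.06], [0, 0, 0, 0.0104, 0.0266, 0, 0.06]]])

```text
time_s: 41.1
tcp_pos: [586.6, 101.1, 200.4]
ee_rot: [3.14, -0.001, -2.893]
contact_force: [-0.4, 1.0, 0.6]
gripper_width: 60.1
finger_force: 0.0
```

Call:
play_rows(commands=[[[0, 0, 0, 0.0104, 0.0266, 0, 0.06], [0, 0, 0, 0.0104, 0.0266, 0, 0.06], [0, 0, 0, 0.0104, 0.0266, 0, 0.06], [0, 0, 0, 0.0104, 0.0266, 0, 0.06], [0, 0, 0, 0.0104, 0.0266, 0, 0.06]]])

```text
time_s: 41.52
tcp_pos: [503.4, 217.2, 200.8]
ee_rot: [3.14, -0.001, -2.893]
contact_force: [0.3, -0.9, -0.2]
gripper_width: 60.0
finger_force: 0.0
```

Call:
play_rows(commands=[[[0, 0, 0, 0.0104, 0.0266, 0, 0.06], [0, 0, 0, 0.0104, 0.0266, 0, 0.06], [0, 0, 0, 0.0052, 0.0133, 0, 0.06], [0, 0, 0, 0, 0, 0, 0.06], [0, 0, 0, 0, 0, 0, 0.06]]])

```text
time_s: 41.93
tcp_pos: [462.6, 274.7, 200.8]
ee_rot: [3.14, -0.001, -2.891]
contact_force: [0.7, -0.3, -0.3]
gripper_width: 59.7
finger_force: 0.0
```

Call:
play_rows(commands=[[[0, 0, 0, 0, 0, 0, 0.06], [0, 0, 0, 0, 0, 0, 0.06], [0, 0, 0, 0, 0, 0, 0.06], [0, 0, 0, 0, 0, 0, 0.06], [0, 0, 0, 0, 0, 0, 0.06]]])

```text
time_s: 42.35
tcp_pos: [463.7, 273.3, 200.4]
ee_rot: [3.14, -0.001, -2.895]
contact_force: [-0.6, 0.1, 0.2]
gripper_width: 59.9
finger_force: 0.0
```

```bash
python3 - <<'E'
from h import *
st(); p,d,m=snap("wrist"); np.savez("w10.npz",p=p,d=d,f=m[0],c=[m[1],m[2]],R=m[3],t=m[4])
o=np.hstack([p[:,:,::-1],cv2.resize(p[130:258,192:320,::-1],(288,288)).repeat(1,0) if 0 else cv2.copyMakeBorder(cv2.resize(p[130:290,176:320,::-1],(288,320)),0,64,0,0,0)]); cv2.imwrite("pics/w10.png",o)
E
```

```text
42.35 [463.7 273.3 200.4] [ 3.1402e+00 -1.4000e-03 -2.8949e+00] F [-0.6  0.1  0.2] w 59.9 ff 0.0
```

View pics/w10.png

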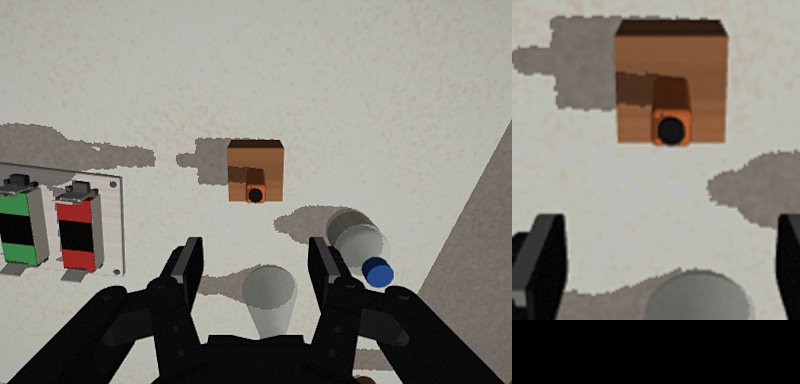

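```bash
python3 - <<'E'
from h import *
a=np.load("w10.npz"); p,d=a['p'],a['d']; m=(a['f'],*a['c'],a['R'],a['t']); X=cloud("w",d,m)
g=(p.max(2)<40).astype(np.uint8); n,l,s,c=cv2.connectedComponentsWithStats(g[180:210,240:272]); i=1+s[1:,4].argmax(); print(s[i],c[i]+[240,180],ray("w",c[i]+[240,180],116,m))
M=(np.abs(X[...,2]-116)<5)&(np.abs(X[...,0]-462)<40)&(np.abs(X[...,1]-274)<40); print("top",M.sum(),X[M].mean(0)); vv,uu=np.nonzero(M); r=cv2.minAreaRect(ray("w",np.c_[uu,vv],116,m)[:,:2].astype(np.float32)); print(r)
M=(np.abs(X[...,2]-56)<4)&(np.abs(X[...,0]-462)<50)&(np.abs(X[...,1]-274)<50); vv,uu=np.nonzero(M); print("stand",cv2.minAreaRect(ray("w",np.c_[uu,vv],56,m)[:,:2].astype(np.float32)))
mv(*ray("w",c[i]+[240,180],116,m)[0][:2],72,-2.893)
E
```

```text
[  9   9  13  13 139] [255.01438849 194.97122302] [[463.43170406 273.67990209 116.        ]]
top 319 [460.27919093 273.31172089 117.11365612]
((461.58355712890625, 273.7323913574219), (18.68341827392578, 16.839298248291016), 13.46047306060791)
stand ((462.36956787109375, 273.7093811035156), (60.8436393737793, 60.17483901977539), 14.086359977722168)
turn [ 0.0013 -0.0014 -0.0016] nrows>= 1 | shift(new tool axes) m [1.000e-04 3.000e-04 1.284e-01] rows>= 3.09
```

Call:
play_rows(commands=[[[0, 0, 0, 0, 0, 0.015, 0.06], [0, 0, 0, 0, 0, 0.025, 0.06], [0, 0, 0, 0, 0, 0.03, 0.06], [0, 0, 0, 0, 0, 0.025, 0.06], [0, 0, 0, 0, 0, 0.015, 0.06]]])

```text
time_s: 42.82
tcp_pos: [461.7, 272.9, 87.6]
ee_rot: [3.141, -0.005, -2.894]
contact_force: [-0.4, -0.6, -0.2]
gripper_width: 60.1
finger_force: 0.0
```

Call:
play_rows(commands=[[[0, 0, 0, 0, 0, 0.01, 0.06], [0, 0, 0, 0, 0, 0.006, 0.06], [0, 0, 0, 0, 0, 0.0024, 0.06], [0, 0, 0, 0, 0, 0, 0.06], [0, 0, 0, 0, 0, 0, 0.06]]])

```text
time_s: 43.23
tcp_pos: [463.9, 274.5, 73.1]
ee_rot: [3.14, 0.001, -2.894]
contact_force: [-0.8, 0.3, -0.2]
gripper_width: 60.1
finger_force: 0.0
```

```bash
python3 - <<'E'
from h import *
st(); mv(463,273.7,72,-2.897)
E
```

```text
43.23 [463.9 274.5  73.1] [ 3.1396e+00  6.0000e-04 -2.8937e+00] F [-0.8  0.3 -0.2] w 60.1 ff 0.0
turn [0.002  0.0006 0.0033] nrows>= 1 | shift(new tool axes) m [ 0.0011 -0.0005  0.0011] rows>= 0.04
```

Call:
play_rows(commands=[[[0.0015, 0, 0.003, 0.001, -0.0005, 0.001, 0.045], [0, 0, 0, 0, 0, 0, 0.03], [0, 0, 0, 0, 0, 0, 0.023], [0, 0, 0, 0, 0, 0, 0.008], [0, 0, 0, 0, 0, 0, 0.008]]])

```text
time_s: 43.65
tcp_pos: [462.6, 273.6, 71.7]
ee_rot: [3.141, -0.0, -2.897]
contact_force: [-0.4, 0.1, 3.2]
gripper_width: 17.4
finger_force: 58.5
```

Call:
play_rows(commands=[[[0, 0, 0, 0, 0, 0, 0.008], [0, 0, 0, 0, 0, 0, 0.008], [0, 0, 0, 0, 0, 0, 0.008], [0, 0, 0, 0, 0, 0, 0.008]]])

```text
time_s: 43.98
tcp_pos: [462.6, 273.6, 71.7]
ee_rot: [3.141, -0.0, -2.897]
contact_force: [-0.7, -0.6, 5.5]
gripper_width: 17.0
finger_force: 58.7
```

```bash
python3 - <<'E'
from h import *
st(); mv(610.4,77.1,130,-2.9); p,d,m=snap("wrist","w11.png"); p2,_,_=snap("side")
f,cx,cy,R,t=cam("side"); X=R@np.array([463,274,90])+t; u,v=int(cx+f*X[0]/X[2]),int(cy+f*X[1]/X[2])
o=np.hstack([cv2.resize(p[:,:,::-1],(400,300)),cv2.resize(p2[v-45:v+45,u-60:u+60,::-1],(400,300))]); cv2.imwrite("pics/m11.png",o)
E
```

```text
43.98 [462.6 273.6  71.7] [ 3.1412e+00 -1.0000e-04 -2.8966e+00] F [-0.7 -0.6  5.5] w 17.0 ff 58.7
turn [ 0.0003 -0.0001  0.0034] nrows>= 1 | shift(new tool axes) m [-0.0965 -0.2262 -0.0583] rows>= 6.09
```

View pics/m11.png

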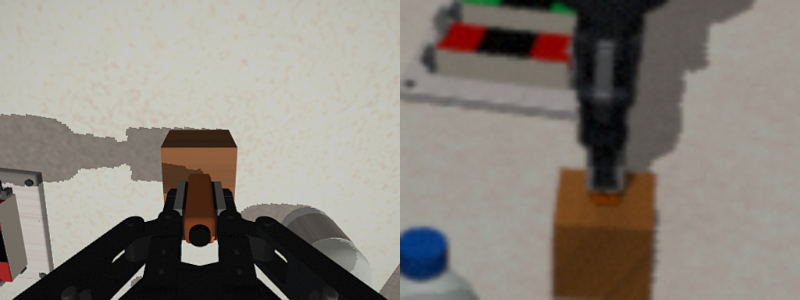

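Call:
play_rows(commands=[[[0, 0, 0, 0, 0, -0.008, 0.008], [0, 0, 0, 0, 0, -0.016, 0.008], [0, 0, 0, 0, 0, -0.02, 0.008], [0, 0, 0, 0, 0, -0.015, 0.008], [0, 0, 0, 0, 0, -0.006, 0.008]]])

```text
time_s: 44.5
tcp_pos: [463.3, 273.8, 138.2]
ee_rot: [3.141, 0.002, -2.897]
contact_force: [0.9, 0.6, 0.4]
gripper_width: 17.0
finger_force: 58.4
```

Call:
play_rows(commands=[[[0, 0, 0, -0.0054, -0.0126, 0, 0.008], [0, 0, 0, -0.0107, -0.0251, 0, 0.008], [0, 0, 0, -0.0107, -0.0251, 0, 0.008], [0, 0, 0, -0.0107, -0.0251, 0, 0.008], [0, 0, 0, -0.0107, -0.0251, 0, 0.008]]])

```text
time_s: 44.92
tcp_pos: [536.5, 174.3, 135.3]
ee_rot: [-3.141, -0.003, -2.896]
contact_force: [-0.3, -0.2, -1.0]
gripper_width: 16.9
finger_force: 58.5
```

Call:
play_rows(commands=[[[0, 0, 0, -0.0107, -0.0251, 0, 0.008], [0, 0, 0, -0.0107, -0.0251, 0, 0.008], [0, 0, 0, -0.0107, -0.0251, 0, 0.008], [0, 0, 0, -0.0107, -0.0251, 0, 0.008], [0, 0, 0, -0.0054, -0.0126, 0, 0.008]]])

```text
time_s: 45.33
tcp_pos: [611.7, 74.7, 135.0]
ee_rot: [-3.141, -0.002, -2.899]
contact_force: [0.1, 0.2, -0.5]
gripper_width: 17.1
finger_force: 58.6
```

Call:
play_rows(commands=[[[0, 0, 0, 0, 0, 0, 0.008], [0, 0, 0, 0, 0, 0.005, 0.008], [0, 0, 0, 0, 0, 0.01, 0.008], [0, 0, 0, 0, 0, 0.005, 0.008], [0, 0, 0, 0, 0, 0, 0.008]]])

```text
time_s: 45.75
tcp_pos: [608.3, 78.5, 113.6]
ee_rot: [3.141, -0.006, -2.895]
contact_force: [-1.0, 0.8, -0.9]
gripper_width: 17.3
finger_force: 58.5
```

Call:
play_rows(commands=[[[0, 0, 0, 0, 0, 0, 0.008], [0, 0, 0, 0, 0, 0, 0.008], [0, 0, 0, 0, 0, 0, 0.008], [0, 0, 0, 0, 0, 0, 0.008], [0, 0, 0, 0, 0, 0, 0.008]]])

```text
time_s: 46.17
tcp_pos: [610.9, 77.6, 116.4]
ee_rot: [-3.141, -0.0, -2.896]
contact_force: [-0.7, 0.0, 0.3]
gripper_width: 17.4
finger_force: 58.5
```

```bash
python3 - <<'E'
from h import *
st(); mv(610.4,77.1,100,-2.8966); p,d,m=snap("wrist"); q=p[150:360,150:360]; h=cv2.convertScaleAbs(q[:,:,::-1],alpha=4)
cv2.imwrite("pics/m12.png",cv2.resize(np.hstack([q[:,:,::-1],h]),(800,400)))
E
```

```text
46.17 [610.9  77.6 116.4] [-3.1414e+00 -5.0000e-04 -2.8964e+00] F [-0.7  0.   0.3] w 17.4 ff 58.5
turn [-0.0001 -0.0005  0.0002] nrows>= 1 | shift(new tool axes) m [ 0.0006 -0.0004  0.0164] rows>= 0.4
```

View pics/m12.png

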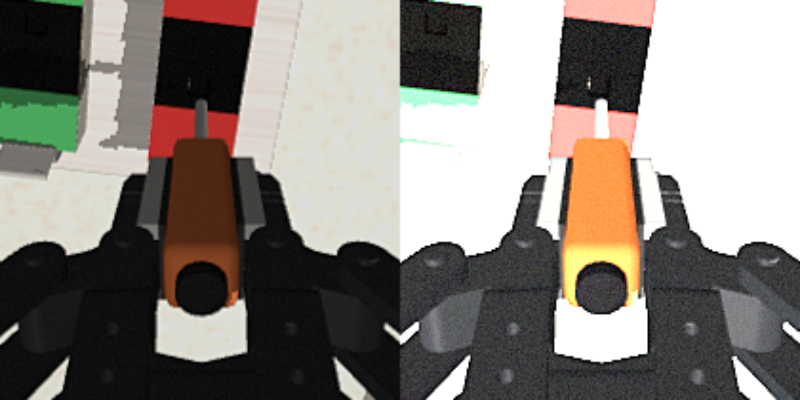

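Call:
play_rows(commands=[[[0, 0, 0, 0, -0.0006, 0.003, 0.008], [0, 0, 0, 0, 0, 0.003, 0.008], [0, 0, 0, 0, 0, 0.003, 0.008], [0, 0, 0, 0, 0, 0.003, 0.008], [0, 0, 0, 0, 0, 0.002, 0.008]]])

```text
time_s: 46.63
tcp_pos: [610.4, 76.8, 101.2]
ee_rot: [3.142, -0.002, -2.897]
contact_force: [-0.1, 0.2, -1.4]
gripper_width: 17.4
finger_force: 58.5
```

Call:
play_rows(commands=[[[0, 0, 0, 0, 0, 0.001, 0.008], [0, 0, 0, 0, 0, 0, 0.008], [0, 0, 0, 0, 0, 0, 0.008], [0, 0, 0, 0, 0, 0, 0.008], [0, 0, 0, 0, 0, 0.001, 0.008]]])

```text
time_s: 47.05
tcp_pos: [611.1, 76.9, 100.3]
ee_rot: [-3.141, -0.0, -2.897]
contact_force: [0.9, 1.0, -0.1]
gripper_width: 17.4
finger_force: 58.5
```

Call:
play_rows(commands=[[[0, 0, 0, 0, 0, 0.001, 0.008], [0, 0, 0, 0, 0, 0.0005, 0.008], [0, 0, 0, 0, 0, 0, 0.008], [0, 0, 0, 0, 0, 0, 0.008]]])

```text
time_s: 47.38
tcp_pos: [610.7, 76.9, 98.4]
ee_rot: [-3.142, -0.001, -2.897]
contact_force: [-0.6, 0.7, -0.2]
gripper_width: 17.0
finger_force: 58.5
```

Call:
play_rows(commands=[[[0, 0, 0, 0, 0, 0.001, 0.008], [0, 0, 0, 0, 0, 0.001, 0.008], [0, 0, 0, 0, 0, 0.0005, 0.008], [0, 0, 0, 0, 0, 0, 0.008], [0, 0, 0, 0, 0, 0, 0.008]]])

```text
time_s: 47.8
tcp_pos: [610.9, 76.9, 96.2]
ee_rot: [-3.141, -0.001, -2.897]
contact_force: [1.1, -0.3, 0.9]
gripper_width: 17.2
finger_force: 58.6
```

Call:
play_rows(commands=[[[0, 0, 0, 0, 0, 0.001, 0.008], [0, 0, 0, 0, 0, 0.001, 0.008], [0, 0, 0, 0, 0, 0.001, 0.008], [0, 0, 0, 0, 0, 0, 0.008], [0, 0, 0, 0, 0, 0, 0.008]]])

```text
time_s: 48.22
tcp_pos: [610.9, 76.9, 92.9]
ee_rot: [-3.142, -0.001, -2.897]
contact_force: [0.5, 0.3, 1.6]
gripper_width: 17.3
finger_force: 58.6
```

Call:
play_rows(commands=[[[0, 0, 0, 0, 0, 0.001, 0.008], [0, 0, 0, 0, 0, 0.001, 0.008], [0, 0, 0, 0, 0, 0.0005, 0.008], [0, 0, 0, 0, 0, 0, 0.008], [0, 0, 0, 0, 0, 0, 0.008]]])

```text
time_s: 48.63
tcp_pos: [610.7, 76.9, 90.3]
ee_rot: [-3.142, -0.001, -2.897]
contact_force: [-0.2, 0.3, 0.6]
gripper_width: 17.3
finger_force: 58.6
```

Call:
play_rows(commands=[[[0, 0, 0, 0, 0, 0.001, 0.008], [0, 0, 0, 0, 0, 0.0005, 0.008], [0, 0, 0, 0, 0, 0, 0.008], [0, 0, 0, 0, 0, 0, 0.008]]])

```text
time_s: 48.97
tcp_pos: [610.9, 76.9, 89.9]
ee_rot: [-3.141, -0.0, -2.897]
contact_force: [-1.0, -1.5, 5.9]
gripper_width: 17.4
finger_force: 59.2
```

Call:
play_rows(commands=[[[0, 0, 0, 0, 0, -0.003, 0.008], [0, 0, 0, 0, 0, -0.006, 0.008], [0, 0, 0, 0, 0, -0.01, 0.008], [0, 0, 0, 0, 0, -0.007, 0.008], [0, 0, 0, 0, 0, -0.003, 0.008]]])

```text
time_s: 49.38
tcp_pos: [611.7, 77.0, 119.7]
ee_rot: [-3.141, 0.001, -2.897]
contact_force: [0.0, -0.3, -0.2]
gripper_width: 17.5
finger_force: 58.6
```

Call:
play_rows(commands=[[[0, 0, 0, 0.0029, -0.0072, 0, 0.008], [0, 0, 0, 0.0059, -0.0143, 0, 0.008], [0, 0, 0, 0.0059, -0.0143, 0, 0.008], [0, 0, 0, 0.0059, -0.0143, 0, 0.008], [0, 0, 0, 0.0058, -0.0143, 0, 0.008]]])

```text
time_s: 49.8
tcp_pos: [599.7, 5.6, 117.4]
ee_rot: [-3.141, -0.003, -2.898]
contact_force: [0.6, 0.0, 0.2]
gripper_width: 17.2
finger_force: 58.6
```

Call:
play_rows(commands=[[[0, 0, 0, 0.0029, -0.0072, 0, 0.008], [0, 0, 0, 0, 0, 0, 0.008], [0, 0, 0, 0, 0, 0, 0.008], [0, 0, 0, 0, 0, 0, 0.008], [0, 0, 0, 0, 0, 0, 0.008]]])

```text
time_s: 50.22
tcp_pos: [599.7, 0.9, 117.9]
ee_rot: [3.141, -0.001, -2.896]
contact_force: [-0.5, -0.3, -0.2]
gripper_width: 17.3
finger_force: 58.6
```

```bash
python3 - <<'E'
from h import *
st(); mv(599.8,.3,101,-2.8966); p,d,m=snap("wrist"); q=p[150:300,150:350]; h=cv2.convertScaleAbs(q[:,:,::-1],alpha=4)
cv2.imwrite("pics/m13.png",cv2.resize(np.hstack([q[:,:,::-1],h]),(800,300)))
E
```

```text
50.22 [599.7   0.9 117.9] [ 3.1414e+00 -1.3000e-03 -2.8959e+00] F [-0.5 -0.3 -0.2] w 17.3 ff 58.6
turn [ 0.0002 -0.0013  0.0007] nrows>= 1 | shift(new tool axes) m [ 0.0001 -0.0006  0.0169] rows>= 0.41
```

View pics/m13.png

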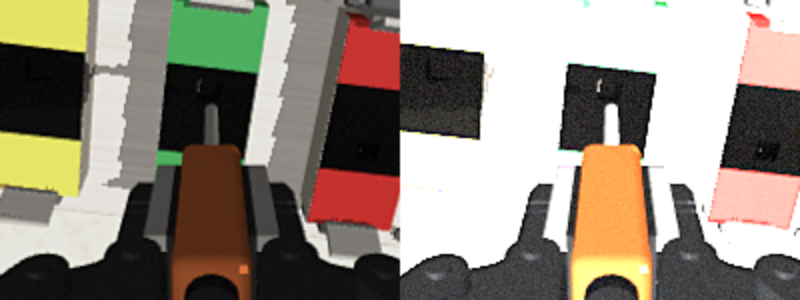

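Call:
play_rows(commands=[[[0, 0, 0, 0, -0.001, 0.003, 0.008], [0, 0, 0, 0, 0, 0.004, 0.008], [0, 0, 0, 0, 0, 0.004, 0.008], [0, 0, 0, 0, 0, 0.003, 0.008], [0, 0, 0, 0, 0, 0.002, 0.008]]])

```text
time_s: 50.68
tcp_pos: [599.5, -0.5, 101.1]
ee_rot: [3.141, -0.003, -2.896]
contact_force: [-0.7, 0.7, -1.4]
gripper_width: 17.1
finger_force: 58.6
```

Call:
play_rows(commands=[[[0, 0, 0, 0, 0, 0.001, 0.008], [0, 0, 0, 0, 0, 0.001, 0.008], [0, 0, 0, 0, 0, 0.001, 0.008], [0, 0, 0, 0, 0, 0.001, 0.008], [0, 0, 0, 0, 0, 0, 0.008]]])

```text
time_s: 51.1
tcp_pos: [599.9, -0.7, 97.9]
ee_rot: [-3.142, -0.001, -2.897]
contact_force: [-0.7, -0.7, -1.0]
gripper_width: 17.5
finger_force: 58.6
```

Call:
play_rows(commands=[[[0, 0, 0, 0, 0, 0, 0.008], [0, 0, 0, 0, 0, 0, 0.008], [0, 0, 0, 0, 0, 0, 0.008]]])

```text
time_s: 51.35
tcp_pos: [600.0, -0.7, 98.1]
ee_rot: [-3.141, -0.001, -2.897]
contact_force: [0.4, -0.2, -0.1]
gripper_width: 17.2
finger_force: 58.6
```

Call:
play_rows(commands=[[[0, 0, 0, 0, 0, 0.001, 0.008], [0, 0, 0, 0, 0, 0.001, 0.008], [0, 0, 0, 0, 0, 0.001, 0.008], [0, 0, 0, 0, 0, 0.001, 0.008], [0, 0, 0, 0, 0, 0.001, 0.008]]])

```text
time_s: 51.77
tcp_pos: [600.2, -0.7, 93.3]
ee_rot: [-3.141, -0.001, -2.897]
contact_force: [0.1, 0.1, 2.8]
gripper_width: 17.6
finger_force: 58.6
```

Call:
play_rows(commands=[[[0, 0, 0, 0, 0, 0.001, 0.008], [0, 0, 0, 0, 0, 0.001, 0.008], [0, 0, 0, 0, 0, 0.001, 0.008], [0, 0, 0, 0, 0, 0.001, 0.008], [0, 0, 0, 0, 0, 0, 0.008]]])

```text
time_s: 52.18
tcp_pos: [600.3, -0.7, 89.9]
ee_rot: [-3.141, -0.0, -2.897]
contact_force: [-1.3, -0.1, 6.6]
gripper_width: 17.3
finger_force: 59.5
```

Call:
play_rows(commands=[[[0, 0, 0, 0, 0, 0.0005, 0.008], [0, 0, 0, 0, 0, 0, 0.008], [0, 0, 0, 0, 0, 0, 0.008]]])

```text
time_s: 52.43
tcp_pos: [600.3, -0.7, 89.8]
ee_rot: [-3.141, 0.0, -2.897]
contact_force: [-1.2, 0.2, 7.9]
gripper_width: 17.1
finger_force: 59.6
```

Call:
play_rows(commands=[[[0, 0, 0, 0, 0, -0.003, 0.008], [0, 0, 0, 0, 0, -0.0065, 0.008], [0, 0, 0, 0, 0, -0.01, 0.008], [0, 0, 0, 0, 0, -0.007, 0.008], [0, 0, 0, 0, 0, -0.003, 0.008]]])

```text
time_s: 52.85
tcp_pos: [600.9, -0.6, 119.7]
ee_rot: [-3.141, 0.001, -2.896]
contact_force: [0.5, -0.8, -0.2]
gripper_width: 17.0
finger_force: 58.6
```

Call:
play_rows(commands=[[[0, 0, 0, 0.0009, -0.0074, 0, 0.008], [0, 0, 0, 0.0018, -0.0147, 0, 0.008], [0, 0, 0, 0.0018, -0.0147, 0, 0.008], [0, 0, 0, 0.0019, -0.0148, 0, 0.008], [0, 0, 0, 0.0018, -0.0147, 0, 0.008]]])

```text
time_s: 53.27
tcp_pos: [607.9, -69.2, 117.5]
ee_rot: [-3.142, -0.002, -2.898]
contact_force: [-0.2, -0.1, -1.3]
gripper_width: 17.3
finger_force: 58.6
```

Call:
play_rows(commands=[[[0, 0, 0, 0.0009, -0.0074, 0, 0.008], [0, 0, 0, 0, 0, 0, 0.008], [0, 0, 0, 0, 0, 0, 0.008], [0, 0, 0, 0, 0, 0, 0.008], [0, 0, 0, 0, 0, 0, 0.008]]])

```text
time_s: 53.68
tcp_pos: [608.9, -73.7, 117.9]
ee_rot: [3.141, -0.001, -2.896]
contact_force: [0.5, 0.7, -1.0]
gripper_width: 17.3
finger_force: 58.6
```

```bash
python3 - <<'E'
from h import *
st(); mv(609.3,-74.4,101,-2.8966)
E
```

```text
53.68 [608.9 -73.7 117.9] [ 3.1413e+00 -1.5000e-03 -2.8958e+00] F [ 0.5  0.7 -1. ] w 17.3 ff 58.6
turn [ 0.0003 -0.0015  0.0008] nrows>= 1 | shift(new tool axes) m [-0.0003 -0.0007  0.0169] rows>= 0.41
```

Call:
play_rows(commands=[[[0, 0, 0, -0.0003, -0.0005, 0.003, 0.008], [0, 0, 0, 0, 0, 0.004, 0.008], [0, 0, 0, 0, 0, 0.004, 0.008], [0, 0, 0, 0, 0, 0.003, 0.008], [0, 0, 0, 0, 0, 0.002, 0.008]]])

```text
time_s: 54.1
tcp_pos: [608.9, -74.5, 101.1]
ee_rot: [3.141, -0.002, -2.896]
contact_force: [0.2, 1.7, -0.4]
gripper_width: 17.1
finger_force: 58.6
```

Call:
play_rows(commands=[[[0, 0, 0, 0, 0, 0.001, 0.008], [0, 0, 0, 0, 0, 0.001, 0.008], [0, 0, 0, 0, 0, 0.001, 0.008], [0, 0, 0, 0, 0, 0.001, 0.008], [0, 0, 0, 0, 0, 0, 0.008]]])

```text
time_s: 54.52
tcp_pos: [609.3, -74.8, 97.9]
ee_rot: [3.142, -0.001, -2.897]
contact_force: [0.0, 0.1, 0.1]
gripper_width: 17.5
finger_force: 58.6
```

Call:
play_rows(commands=[[[0, 0, 0, 0, 0, 0, 0.008], [0, 0, 0, 0, 0, 0, 0.008], [0, 0, 0, 0, 0, 0, 0.008]]])

```text
time_s: 54.77
tcp_pos: [609.5, -74.8, 98.2]
ee_rot: [-3.141, -0.001, -2.897]
contact_force: [-0.2, -0.2, -0.7]
gripper_width: 17.2
finger_force: 58.6
```

In the hole; push.

Call:
play_rows(commands=[[[0, 0, 0, 0, 0, 0.001, 0.008], [0, 0, 0, 0, 0, 0.001, 0.008], [0, 0, 0, 0, 0, 0.001, 0.008], [0, 0, 0, 0, 0, 0.001, 0.008], [0, 0, 0, 0, 0, 0.001, 0.008]]])

```text
time_s: 55.18
tcp_pos: [609.6, -74.8, 93.3]
ee_rot: [-3.141, -0.001, -2.897]
contact_force: [-0.9, 0.4, 2.1]
gripper_width: 17.1
finger_force: 58.6
```

Call:
play_rows(commands=[[[0, 0, 0, 0, 0, 0.001, 0.008], [0, 0, 0, 0, 0, 0.001, 0.008], [0, 0, 0, 0, 0, 0.001, 0.008], [0, 0, 0, 0, 0, 0.001, 0.008], [0, 0, 0, 0, 0, 0.0005, 0.008]]])

```text
time_s: 55.6
tcp_pos: [609.8, -74.8, 89.7]
ee_rot: [-3.141, 0.0, -2.897]
contact_force: [-1.7, -0.2, 10.0]
gripper_width: 17.1
finger_force: 59.7
```

Call:
play_rows(commands=[[[0, 0, 0, 0, 0, 0, 0.008], [0, 0, 0, 0, 0, 0, 0.008], [0, 0, 0, 0, 0, 0, 0.008]]])

```text
time_s: 55.85
tcp_pos: [609.8, -74.8, 89.8]
ee_rot: [-3.141, 0.0, -2.897]
contact_force: [-1.0, 0.4, 7.6]
gripper_width: 17.7
finger_force: 59.6
```

Call:
play_rows(commands=[[[0, 0, 0, 0, 0, -0.003, 0.008], [0, 0, 0, 0, 0, -0.0065, 0.008], [0, 0, 0, 0, 0, -0.01, 0.008], [0, 0, 0, 0, 0, -0.007, 0.008], [0, 0, 0, 0, 0, -0.003, 0.008]]])

```text
time_s: 56.27
tcp_pos: [610.3, -74.9, 119.7]
ee_rot: [-3.141, 0.001, -2.897]
contact_force: [0.4, 0.2, -0.6]
gripper_width: 17.0
finger_force: 58.5
```

Call:
play_rows(commands=[[[0, 0, 0, -0.0003, -0.0075, 0, 0.008], [0, 0, 0, -0.0006, -0.0151, 0, 0.008], [0, 0, 0, -0.0006, -0.0151, 0, 0.008], [0, 0, 0, -0.0006, -0.0151, 0, 0.008], [0, 0, 0, -0.0006, -0.0151, 0, 0.008]]])

```text
time_s: 56.68
tcp_pos: [628.6, -142.3, 117.4]
ee_rot: [3.142, -0.002, -2.898]
contact_force: [0.2, 0.1, -0.9]
gripper_width: 17.1
finger_force: 58.5
```

Call:
play_rows(commands=[[[0, 0, 0, -0.0002, -0.0076, 0, 0.008], [0, 0, 0, 0, 0, 0, 0.008], [0, 0, 0, 0, 0, 0, 0.008], [0, 0, 0, 0, 0, 0, 0.008], [0, 0, 0, 0, 0, 0, 0.008]]])

```text
time_s: 57.1
tcp_pos: [630.3, -146.6, 117.9]
ee_rot: [3.141, -0.002, -2.896]
contact_force: [0.0, 0.3, -0.3]
gripper_width: 16.9
finger_force: 58.5
```

```bash
python3 - <<'E'
from h import *
st(); mv(630.9,-147.3,101,-2.8966)
E
```

```text
57.1 [ 630.3 -146.6  117.9] [ 3.1412e+00 -1.6000e-03 -2.8958e+00] F [ 0.   0.3 -0.3] w 16.9 ff 58.5
turn [ 0.0004 -0.0016  0.0008] nrows>= 1 | shift(new tool axes) m [-0.0004 -0.0008  0.0169] rows>= 0.41
```

Call:
play_rows(commands=[[[0, 0, 0, -0.0003, -0.0005, 0.003, 0.008], [0, 0, 0, 0, 0, 0.004, 0.008], [0, 0, 0, 0, 0, 0.004, 0.008], [0, 0, 0, 0, 0, 0.003, 0.008], [0, 0, 0, 0, 0, 0.002, 0.008]]])

```text
time_s: 57.52
tcp_pos: [630.5, -147.4, 101.2]
ee_rot: [3.141, -0.002, -2.896]
contact_force: [-0.9, 0.7, -1.3]
gripper_width: 17.4
finger_force: 58.5
```

Call:
play_rows(commands=[[[0, 0, 0, 0, 0, 0.001, 0.008], [0, 0, 0, 0, 0, 0.001, 0.008], [0, 0, 0, 0, 0, 0.001, 0.008], [0, 0, 0, 0, 0, 0.001, 0.008], [0, 0, 0, 0, 0, 0, 0.008]]])

```text
time_s: 57.93
tcp_pos: [630.9, -147.8, 97.9]
ee_rot: [-3.142, -0.001, -2.897]
contact_force: [0.6, -0.6, 0.1]
gripper_width: 17.0
finger_force: 58.5
```

Call:
play_rows(commands=[[[0, 0, 0, 0, 0, 0, 0.008], [0, 0, 0, 0, 0, 0, 0.008], [0, 0, 0, 0, 0, 0, 0.008]]])

```text
time_s: 58.18
tcp_pos: [631.0, -147.8, 98.2]
ee_rot: [-3.141, -0.001, -2.897]
contact_force: [-0.2, -0.5, -0.2]
gripper_width: 17.4
finger_force: 58.5
```

Call:
play_rows(commands=[[[0, 0, 0, 0, 0, 0.001, 0.008], [0, 0, 0, 0, 0, 0.001, 0.008], [0, 0, 0, 0, 0, 0.001, 0.008], [0, 0, 0, 0, 0, 0.001, 0.008], [0, 0, 0, 0, 0, 0.001, 0.008]]])

```text
time_s: 58.6
tcp_pos: [631.2, -147.8, 93.4]
ee_rot: [-3.141, -0.001, -2.897]
contact_force: [-0.2, 0.2, 1.8]
gripper_width: 17.2
finger_force: 58.6
```

Call:
play_rows(commands=[[[0, 0, 0, 0, 0, 0.001, 0.008], [0, 0, 0, 0, 0, 0.001, 0.008], [0, 0, 0, 0, 0, 0.001, 0.008], [0, 0, 0, 0, 0, 0.001, 0.008], [0, 0, 0, 0, 0, 0.0005, 0.008]]])

```text
time_s: 59.02
tcp_pos: [631.3, -147.8, 89.8]
ee_rot: [-3.141, 0.0, -2.897]
contact_force: [-2.1, 0.5, 8.4]
gripper_width: 17.4
finger_force: 59.7
```

Call:
play_rows(commands=[[[0, 0, 0, 0, 0, 0, 0.008], [0, 0, 0, 0, 0, 0, 0.008], [0, 0, 0, 0, 0, 0, 0.008]]])

```text
time_s: 59.27
tcp_pos: [631.3, -147.8, 89.9]
ee_rot: [-3.141, 0.0, -2.897]
contact_force: [-1.3, 0.8, 7.3]
gripper_width: 17.5
finger_force: 59.6
```

Call:
play_rows(commands=[[[0, 0, 0, 0, 0, -0.005, 0.008], [0, 0, 0, 0, 0, -0.012, 0.008], [0, 0, 0, 0, 0, -0.02, 0.008], [0, 0, 0, 0, 0, -0.015, 0.008], [0, 0, 0, 0, 0, -0.008, 0.008]]])

```text
time_s: 59.68
tcp_pos: [631.7, -147.9, 150.1]
ee_rot: [-3.141, 0.0, -2.897]
contact_force: [-0.0, -0.3, -0.3]
gripper_width: 17.5
finger_force: 58.4
```

```bash
python3 - <<'E'
from h import *
st(); mv(462.6,273.6,148,-2.8966)
E
```

```text
59.68 [ 631.7 -147.9  150.1] [-3.1406e+00  4.0000e-04 -2.8966e+00] F [-0.  -0.3 -0.3] w 17.5 ff 58.4
turn [-0.001   0.0004  0.    ] nrows>= 1 | shift(new tool axes) m [0.0618 0.4499 0.0021] rows>= 10.94
```

Call:
play_rows(commands=[[[0, 0, 0, 0.0017, 0.0125, 0, 0.008], [0, 0, 0, 0.0034, 0.025, 0, 0.008], [0, 0, 0, 0.0034, 0.025, 0, 0.008], [0, 0, 0, 0.0034, 0.025, 0, 0.008], [0, 0, 0, 0.0035, 0.025, 0, 0.008]]])

```text
time_s: 60.1
tcp_pos: [587.7, -41.5, 147.6]
ee_rot: [3.141, -0.003, -2.897]
contact_force: [0.8, 0.1, -1.3]
gripper_width: 17.2
finger_force: 58.5
```

Call:
play_rows(commands=[[[0, 0, 0, 0.0034, 0.025, 0, 0.008], [0, 0, 0, 0.0034, 0.025, 0, 0.008], [0, 0, 0, 0.0034, 0.025, 0, 0.008], [0, 0, 0, 0.0035, 0.025, 0, 0.008], [0, 0, 0, 0.0034, 0.025, 0, 0.008]]])

```text
time_s: 60.52
tcp_pos: [540.8, 75.8, 147.8]
ee_rot: [3.142, -0.003, -2.897]
contact_force: [-0.1, -0.1, -0.4]
gripper_width: 17.5
finger_force: 58.5
```

Call:
play_rows(commands=[[[0, 0, 0, 0.0034, 0.025, 0, 0.008], [0, 0, 0, 0.0035, 0.025, 0, 0.008], [0, 0, 0, 0.0034, 0.025, 0, 0.008], [0, 0, 0, 0.0035, 0.025, 0, 0.008], [0, 0, 0, 0.0034, 0.025, 0, 0.008]]])

```text
time_s: 60.93
tcp_pos: [493.8, 192.8, 147.9]
ee_rot: [-3.141, -0.003, -2.897]
contact_force: [-0.0, -0.1, -0.7]
gripper_width: 17.2
finger_force: 58.5
```

Call:
play_rows(commands=[[[0, 0, 0, 0.0034, 0.025, 0, 0.008], [0, 0, 0, 0.0034, 0.025, 0, 0.008], [0, 0, 0, 0.0034, 0.025, 0, 0.008], [0, 0, 0, 0.0017, 0.0124, 0, 0.008], [0, 0, 0, 0, 0, 0, 0.008]]])

```text
time_s: 61.35
tcp_pos: [460.9, 275.8, 148.0]
ee_rot: [3.141, -0.002, -2.893]
contact_force: [0.2, -0.4, -0.2]
gripper_width: 17.1
finger_force: 58.6
```

Call:
play_rows(commands=[[[0, 0, 0, 0, 0, 0, 0.008], [0, 0, 0, 0, 0, 0, 0.008], [0, 0, 0, 0, 0, 0, 0.008], [0, 0, 0, 0, 0, 0, 0.008], [0, 0, 0, 0, 0, 0, 0.008]]])

```text
time_s: 61.77
tcp_pos: [462.5, 272.9, 148.5]
ee_rot: [-3.141, -0.001, -2.898]
contact_force: [-0.3, 0.0, 0.8]
gripper_width: 17.0
finger_force: 58.6
```

```bash
python3 - <<'E'
from h import *
st(); mv(462.6,273.6,130,-2.8966); P,D,M=snap("top"); print(loggers("top",P,M,20,34.)); print(cam("wrist")[1])
E
```

```text
61.77 [462.5 272.9 148.5] [-3.1414e+00 -1.3000e-03 -2.8982e+00] F [-0.3  0.   0.8] w 17.0 ff 58.6
turn [-0.0002 -0.0013 -0.0016] nrows>= 1 | shift(new tool axes) m [-0.0002  0.0007  0.0185] rows>= 0.45
{'b': (np.float64(625.2), np.float64(-146.2), 0.117, 68.3), 'y': (np.float64(620.1), np.float64(-71.4), 0.107, 62.5), 'g': (np.float64(607.4), np.float64(1.8), 0.088, 71.5), 'r': (np.float64(598.3), np.float64(75.4), 0.118, 69.9)}
255.2732191253638
```

Call:
play_rows(commands=[[[0, 0, -0.0015, -0.0002, 0.0006, 0.006, 0.008], [0, 0, 0, 0, 0, 0.006, 0.008], [0, 0, 0, 0, 0, 0.004, 0.008], [0, 0, 0, 0, 0, 0.002, 0.008], [0, 0, 0, 0, 0, 0, 0.008]]])

```text
time_s: 62.23
tcp_pos: [461.5, 274.1, 129.5]
ee_rot: [-3.141, -0.003, -2.895]
contact_force: [0.7, -0.7, -0.1]
gripper_width: 17.4
finger_force: 58.6
```

Call:
play_rows(commands=[[[0, 0, 0, 0, 0, 0, 0.008], [0, 0, 0, 0, 0, 0, 0.008], [0, 0, 0, 0, 0, 0, 0.008], [0, 0, 0, 0, 0, 0, 0.008], [0, 0, 0, 0, 0, 0, 0.008]]])

```text
time_s: 62.65
tcp_pos: [462.3, 274.5, 130.8]
ee_rot: [3.142, -0.001, -2.895]
contact_force: [0.2, -0.3, 0.4]
gripper_width: 17.5
finger_force: 58.6
```

Call:
play_rows(commands=[[[0, 0, 0, 0, 0, 0.003, 0.008], [0, 0, 0, 0, 0, 0.004, 0.008], [0, 0, 0, 0, 0, 0.004, 0.008], [0, 0, 0, 0, 0, 0.004, 0.008], [0, 0, 0, 0, 0, 0.002, 0.008]]])

```text
time_s: 63.07
tcp_pos: [461.6, 274.2, 112.6]
ee_rot: [-3.141, -0.003, -2.895]
contact_force: [0.4, -1.0, -0.5]
gripper_width: 17.4
finger_force: 58.6
```

```bash
python3 - <<'E'
from h import *
st(); mv(462.6,273.6,73,-2.8966)
E
```

```text
63.07 [461.6 274.2 112.6] [-3.1412e+00 -2.6000e-03 -2.8951e+00] F [ 0.4 -1.  -0.5] w 17.4 ff 58.6
turn [-0.0004 -0.0026  0.0015] nrows>= 1 | shift(new tool axes) m [-0.0008 -0.0008  0.0396] rows>= 0.95
```

Call:
play_rows(commands=[[[0, 0, 0, -0.0004, -0.0006, 0.006, 0.008], [0, 0, 0, 0, 0, 0.007, 0.008], [0, 0, 0, 0, 0, 0.007, 0.008], [0, 0, 0, 0, 0, 0.007, 0.008], [0, 0, 0, 0, 0, 0.006, 0.008]]])

```text
time_s: 63.48
tcp_pos: [462.3, 273.7, 79.5]
ee_rot: [-3.141, -0.002, -2.895]
contact_force: [-0.3, -0.2, 0.6]
gripper_width: 17.3
finger_force: 58.6
```

Call:
play_rows(commands=[[[0, 0, 0, 0, 0, 0.003, 0.008], [0, 0, 0, 0, 0, 0.002, 0.008], [0, 0, 0, 0, 0, 0.001, 0.008], [0, 0, 0, 0, 0, 0, 0.008], [0, 0, 0, 0, 0, 0, 0.008]]])

```text
time_s: 63.9
tcp_pos: [462.8, 274.1, 74.8]
ee_rot: [3.142, -0.001, -2.895]
contact_force: [0.2, -0.1, -0.9]
gripper_width: 17.3
finger_force: 58.6
```

Call:
play_rows(commands=[[[0, 0, 0, 0, 0, 0.0005, 0.008], [0, 0, 0, 0, 0, 0, 0.008], [0, 0, 0, 0, 0, 0, 0.008]]])

```text
time_s: 64.15
tcp_pos: [462.7, 274.0, 74.3]
ee_rot: [3.142, -0.001, -2.895]
contact_force: [-0.5, 0.8, -0.5]
gripper_width: 17.5
finger_force: 58.6
```

Call:
play_rows(commands=[[[0, 0, 0, 0, 0, 0.001, 0.008], [0, 0, 0, 0, 0, 0.001, 0.008], [0, 0, 0, 0, 0, 0.0005, 0.008], [0, 0, 0, 0, 0, 0, 0.008], [0, 0, 0, 0, 0, 0, 0.008]]])

```text
time_s: 64.57
tcp_pos: [462.6, 273.9, 71.7]
ee_rot: [-3.142, -0.001, -2.895]
contact_force: [-0.5, -0.4, 0.6]
gripper_width: 17.2
finger_force: 58.8
```

Call:
play_rows(commands=[[[0, 0, 0, 0, 0, 0.0005, 0.008], [0, 0, 0, 0, 0, 0, 0.008], [0, 0, 0, 0, 0, 0, 0.008]]])

```text
time_s: 64.82
tcp_pos: [462.6, 274.0, 71.7]
ee_rot: [3.142, -0.001, -2.895]
contact_force: [-1.5, -0.4, 4.5]
gripper_width: 17.1
finger_force: 59.3
```

Shoulder is on the block. Release gently and rise.

Call:
play_rows(commands=[[[0, 0, 0, 0, 0, 0, 0.02], [0, 0, 0, 0, 0, 0, 0.026], [0, 0, 0, 0, 0, 0, 0.036], [0, 0, 0, 0, 0, 0, 0.05], [0, 0, 0, 0, 0, 0, 0.06]]])

```text
time_s: 65.23
tcp_pos: [462.5, 273.9, 70.9]
ee_rot: [-3.141, -0.002, -2.895]
contact_force: [0.3, 0.3, -0.6]
gripper_width: 58.4
finger_force: 0.0
```

Call:
play_rows(commands=[[[0, 0, 0, 0, 0, -0.01, 0.06], [0, 0, 0, 0, 0, -0.02, 0.06], [0, 0, 0, 0, 0, -0.025, 0.06], [0, 0, 0, 0, 0, -0.03, 0.06], [0, 0, 0, 0, 0, -0.03, 0.06]]])

```text
time_s: 65.65
tcp_pos: [462.3, 273.7, 187.6]
ee_rot: [-3.141, -0.002, -2.895]
contact_force: [0.1, -0.2, 0.4]
gripper_width: 60.0
finger_force: 0.0
```

Call:
play_rows(commands=[[[0, 0, 0, 0.01, 0, -0.015, 0.06], [0, 0, 0, 0.02, 0, 0, 0.06], [0, 0, 0, 0.025, 0, 0, 0.06], [0, 0, 0, 0.025, 0, 0, 0.06], [0, 0, 0, 0.015, 0, 0, 0.06]]])

```text
time_s: 66.07
tcp_pos: [368.5, 250.0, 201.9]
ee_rot: [-3.142, -0.002, -2.895]
contact_force: [0.1, 0.2, -0.1]
gripper_width: 60.0
finger_force: 0.0
```

Call:
play_rows(commands=[[[0, 0, 0, 0, 0, 0, 0.06], [0, 0, 0, 0, 0, 0, 0.06], [0, 0, 0, 0, 0, 0, 0.06], [0, 0, 0, 0, 0, 0, 0.06], [0, 0, 0, 0, 0, 0, 0.06]]])

```text
time_s: 66.48
tcp_pos: [371.5, 251.1, 201.2]
ee_rot: [-3.142, -0.001, -2.896]
contact_force: [-0.2, 0.1, -0.0]
gripper_width: 59.8
finger_force: 0.0
```

```bash
python3 - <<'E'
from h import *
st(); P,D,M=snap("top"); print(loggers("top",P,M,20,34.)); p2,_,_=snap("side")
f,cx,cy,R,t=cam("side"); X=R@np.array([540,130,50])+t; u,v=int(cx+f*X[0]/X[2]),int(cy+f*X[1]/X[2])
o=np.hstack([cv2.resize(P[120:270,90:390,::-1],(400,300)) if 0 else cv2.resize(P[100:280,90:330,::-1],(400,300)),cv2.resize(p2[120:300,150:390,::-1],(400,300))]); cv2.imwrite("pics/m14.png",o)
E
```

```text
66.48 [371.5 251.1 201.2] [-3.1415e+00 -1.0000e-03 -2.8955e+00] F [-0.2  0.1 -0. ] w 59.8 ff 0.0
{'b': (np.float64(625.2), np.float64(-146.3), 0.118, 68.3), 'y': (np.float64(831.3), np.float64(602.3), 1.078, 75.1), 'g': (np.float64(608.1), np.float64(1.3), 0.105, 70.4), 'r': (np.float64(598.3), np.float64(75.4), 0.118, 69.9)}
```

View pics/m14.png

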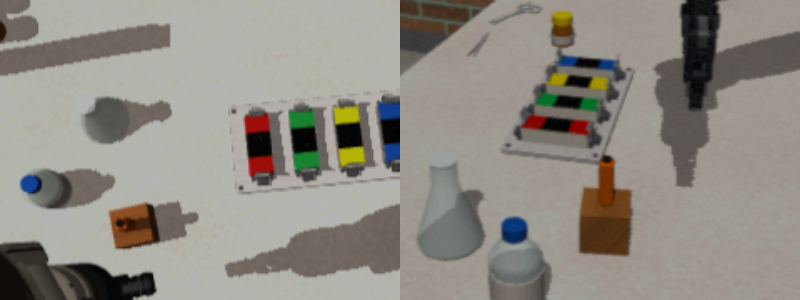

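```bash
python3 -c "
from bench import arm
print(arm.hand_in())"
```

```text
the job is handed in; nothing more can be done
None
```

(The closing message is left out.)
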